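# Load a culture dish on the slanted imaging stand and clamp it

## Robot

A 6-joint arm with a two-finger parallel gripper is mounted at the origin on the work surface. World frame = base frame: x ahead of the robot, y to its left, z up, the work surface at z = 0. Lengths are in m, angles in degrees, forces in N, time in s.
With the tool pointing down it reaches from about 0.35 to 0.875 m from the base axis. Payload 4.2 kg.
Tool frame: the origin (TCP) lies midway between the tips of the shut fingers; the grasp point (between the pads) lies 19 mm behind it (r.tcp_to_grasp is the distance from the TCP to the grasp point, in m); x points along the fingers, y is the direction in which the jaws open and shut, and the axes are right-handed (so a half turn about x gives the same grasp; the last joint's range is limited). The gripper opens to 87 mm and grips with 3 to 60 N. Pads are 19 mm wide; open, the fingers measure 117 mm over their backs; the gripper's body (75 mm by 190 mm) begins 51 mm behind the grasp point.
Start: joints at [-62.132, 22.042, 0.453, 0, -68.411, -14.817], TCP at [0.141, -0.609, 0.223] pointing down, gripper open.
Joint ranges: [-179.83, 179.83], [-69.29, 118.12], [-61.27, 80.66], [-181.25, 117.63], [-171.15, -9.14], [-177.46, 177.46]. Speed limits (degrees/s): [159.86, 159.86, 180, 180, 180, 180].

## Interface

Orientations are given as a 3x3 rotation matrix whose columns are the frame's x, y, z axes.
In Python, from station import sensors, capture, camera_params, r gives the robot as it stands.
- The arm moves only by the tool move_arm, never from a script. Its argument "commands" is one flat list of numbers, 5 for each row, row after row: the opening, from -1 (shut) to 1 (fully open), so that 0 is half open, then the shift along the tool's x, y, z in cm, then the turn about the tool's x in rad. In form: [claw, tx, ty, tz, twist, claw, tx, ty, tz, twist, ...]. A call has 1 to 12 rows; each row is the pose to reach, as a shift and turn from the pose commanded when the call began, along the tool's axes at that moment; what a row does not reach only later rows make up. A row lasts 1/10 s, in which the tool goes at most 50 mm and 8.59 degrees, less where a joint would pass 70% of its speed; a pose out of reach is approached as far as the arm can. A call with a gripper value outside its range is refused whole. The fingers move at their own pace and stop on an object; the grip force is fixed at half the most. Time passes only in rows, so rows that repeat a pose let the fingers close. It gives the time, the measured TCP pose, the force and the opening at its end, in the units of the state.
- sensors.sense(): the state, without advancing time (a new reading comes with each control period).
- capture(name): name is "scene" or "top" or "wrist"; returns the picture (480x640x3 uint8, red, green, blue); there is no depth.
- camera_params(name): a dict with "camera_matrix" (3x3 intrinsics, pixels), "eye" and "orientation" of the camera in the world. Camera axes: x right, y up, looking along -z (the intrinsics and any distortion apply to the point x, -y, -z); pixel columns grow to the right and rows downward; lengths in m; the calibration is good to about 2 mm. The wrist camera is an equidistant fisheye: a pixel r from the principal point sees the ray r / f radians off the axis. A picture is of the moment at which its call begins: read the wrist's pose just before it. camera_params takes no time and is no camera call; for the wrist camera it gives the pose at the moment of the call.
- r.finish_job(): hands the job in, once; it reports no verdict.
The state is a dict: "time_s": time; "joints": joint angles; "joint_velocities": joint speeds; "effort": joint torques, N m; "tcp_pos": TCP position; "ee_rot": TCP orientation; "wrist_force": force on the tool from outside, world axes, zero at the start; "moment": the same for the moment, N m; "gripper_width": opening from 0.0 (shut) to 1.0 (fully open).
Only numpy, scipy, OpenCV 4.12 (cv2) and the standard library are available. Lean on these libraries where they do the work, as an engineer would, in place of code of your own. Each camera call takes 0.05 s, during which the arm holds its last target.

## Task

Lay the culture dish gently, lid up, on the upper part of the slanted white plate, its long side along the long blue fence and well clear of both fences, and let go so that it slides by itself into the corner (neither carried in nor dropped). Once it rests fully home against both fences, turn the orange knob clockwise until the swing arm presses on the dish and the knob's clutch has clearly slipped, by about a tenth of a turn. Leave the dish clamped there and do not disturb the jars and other things on the bench.

Things in the scene. Friction and masses are not known exactly. Their poses are not given: they have to be found in the camera images.
- dish: Closed rectangular culture dish: clear walls, pale gel and seedlings, lid with a teal rim. 120 long (its x) x 62 wide (its y) x 28 mm high (its z), plain upright sides, rigid, 140 to 280 g; both ends alike. Starts flat on the bench, lid up. Origin: centre of its underside. To be gripped across its width.
- slant: White slick plate on the stand, fixed, tilted 32 degrees, lowest corner nearest the robot. Origin: the locating corner, on the plate's surface where the inner faces of the two blue fences meet. z: the plate's normal, outward; x: uphill along the long fence; y: uphill along the short fence (both climb 22 degrees). The plate spans x -12 to 205, y -12 to 185 mm.
- home (a point): Where the centre of the underside of a dish that is home lies: x 60, y 31, z 0 mm of the plate's frame, same axes; the dish's x is then along x, either way round. Fences: 12 mm thick, 16 mm high; the long one beside y = 0, x up to 205; the short one beside x = 0, y up to 115. Let go on the plate, the dish slides down by itself (friction about 0.18, plus or minus a fifth); if it sticks, push it lightly.
- knob_grip (a point): Grip point of the orange round fluted clamp knob, on its axis, 54 mm above the plate at x 40, y 150 mm of the plate's frame. Knob 40 mm diameter, 36 mm high (32 to 68 mm above the plate), axis along the plate's normal, so it leans 32 degrees; it can be turned round several times. The hub below is 36 mm across. The point's axes turn with the knob.
- clamp (a joint): Swing arm under the knob (rad), growing clockwise seen from above the plate. Axis to tip centre 100 mm, arm 9 to 21 mm above the plate. At 0 it points 100 degrees counterclockwise from the plate's x, away from the dish; starts at 0.2 to 0.9, meets the long upper side of a dish that is home at about 2.67, stops at 3.25 with none. Stays where it is left (0.15 N m).
- knob (a joint): Slip of the knob against the arm (rad), 0 at the start. Turned clockwise the knob carries the arm along until something stops the arm; then the clutch gives way (at 0.45 N m) and this value grows. Turned back, the knob takes the arm back with it.
- clamp_tip: Black rubber roller at the end of the swing arm, 16 mm in diameter and 16 mm high, that presses on the dish's long upper side. Origin at its centre, 15 mm above the plate's surface.
- jar_a: Clear culture jar with a plantlet, 64 mm diameter, 100 mm high; loose bystander; origin at the centre of its underside.
- jar_b: Clear culture jar like jar_a; loose bystander.
- jar_c: Clear culture jar like jar_a; loose bystander.
- petri: Round clear petri dish, 93 mm diameter, 18 mm high; loose bystander; origin at the centre of its underside.
- forceps: Steel forceps, 180 mm long, lying on the bench; loose bystander; origin at mid-length.
- tape: Roll of white tape, 72 mm diameter, 30 mm high; loose bystander; origin at the centre of its underside.
- lamp: Unlit amber glass spirit lamp, 72 mm diameter, 82 mm high; loose bystander; origin at the centre of its underside.
Things that resemble listed ones, but are neither listed nor needed, are in the scene too. What is shaped like the dish but brown or red is not meant.

How it is judged (in metres and radians):
On the way, in this order (a step that is already met when the one before it is completed fails the run):
1. the dish lies flat and lid up on the slanted plate, long side along the long fence (within 20 degrees), at least 12 mm clear of both fences (z of dish in the frame of slant between -0.004 and 0.004 m and angle between the z axis of dish and the z axis of slant, either way round below 0.05 rad and angle between the x axis of dish and the x axis of slant, either way round below 0.35 rad and x of dish in the frame of slant between 0.072 and 0.15 m and y of dish in the frame of slant between 0.043 and 0.15 m and contact force between dish and slant above 0.3 N), for 0.02 s.
2. the dish rests fully home against both fences, let go, before the clamp bears on it and before its clutch has slipped (x of dish in the frame of slant between 0.057 and 0.0625 m and y of dish in the frame of slant between 0.028 and 0.0335 m and z of dish in the frame of slant between -0.003 and 0.003 m and angle between the x axis of dish and the x axis of slant, either way round below 0.05 rad and angle between the z axis of dish and the z axis of slant, either way round below 0.05 rad and contact force between the fingers and dish below 0.1 N and contact force between clamp_tip and dish below 0.05 N and value of joint knob below 0.3 rad and linear speed of dish below 0.02 m/s), for 0.2 s.
3. the clamp arm presses on the dish and the knob's clutch has slipped by at least 0.3 rad (x of dish in the frame of slant between 0.057 and 0.0625 m and y of dish in the frame of slant between 0.028 and 0.0335 m and z of dish in the frame of slant between -0.003 and 0.003 m and angle between the x axis of dish and the x axis of slant, either way round below 0.05 rad and angle between the z axis of dish and the z axis of slant, either way round below 0.05 rad and value of joint knob above 0.3 rad and contact force between clamp_tip and dish above 0.3 N), for 0.1 s.
At the end, for the whole second after the job is handed in: The dish lies flat, lid up, in the corner of the slanted plate, within 2.5 mm of both fences and square to them within 3 degrees, at rest; the swing arm is left against it (clamp above 2.60 rad: tip touching or within about 4 mm); the knob's clutch has slipped by at least 0.3 rad (17 degrees) (x of dish in the frame of slant between 0.057 and 0.0625 m and y of dish in the frame of slant between 0.028 and 0.0335 m and z of dish in the frame of slant between -0.003 and 0.003 m and angle between the x axis of dish and the x axis of slant, either way round below 0.05 rad and angle between the z axis of dish and the z axis of slant, either way round below 0.05 rad and value of joint knob above 0.3 rad and value of joint clamp above 2.6 rad and linear speed of dish below 0.01 m/s).
It fails at once if the dish is carried into the corner: gripped (over 18 N) while within 8 mm of both fences (x of dish in the frame of slant between 0.04 and 0.068 m and y of dish in the frame of slant between 0.011 and 0.039 m and z of dish in the frame of slant between -0.02 and 0.03 m and contact force between the fingers and dish above 18 N).
It fails at once if the dish is dropped: let go in the air more than 12 mm above the slanted plate (z of dish in the frame of slant between 0.012 and 0.3 m and x of dish in the frame of slant between 0.02 and 0.2 m and y of dish in the frame of slant between 0 and 0.18 m and contact force between the fingers and dish below 0.05 N).
It fails at once if a bystander is moved by more than 30 mm or tipped over (distance of any of jar_a, jar_b, jar_c, petri, forceps, tape, lamp from where it was at the start of the episode above 0.03 m or angle between any of jar_a, jar_b, jar_c, petri, forceps, tape, lamp's own z axis and vertical above 0.5 rad).
It also fails if it takes over 72 s, if anything falls off the work surface, if the arm or the gripper's body presses on something with over 40 N, if the wrist force passes 120 N, or if a joint passes its speed limit or range.

## Working session

There is one attempt and no reset: what is moved stays moved. The work goes in short steps, Python scripts to look and compute and a tool call to move; the robot and the scene stay as the last step left them, time stands still between calls to the robot, and variables do not carry over. Pictures are saved under pics/ and viewed, and the job is handed in when it is done.

Besides the shell and the picture viewer there is one more tool, called after ">>>" as a command line: name --argument value ..., lists and objects as JSON in quotes. move_arm: Moves the arm, as the interface text tells. Its arguments: {"type":"object","properties":{"commands":{"type":"array"}},"required":["commands"]}

```bash
ls; mkdir -p pics; python3 - <<'E'
from station import sensors, capture, camera_params, r
import cv2,numpy as np
np.set_printoptions(precision=4,suppress=True)
s=sensors.sense(); print(s)
for n in ["scene","top","wrist"]:
    p=camera_params(n); print(n,p)
    cv2.imwrite(f"pics/{n}0.png",capture(n)[:,:,::-1])
E
```

```text
pics
{'time_s': 0.0, 'joints': array([-62.1306,  22.0903,   0.3786,  -0.0306, -68.4124, -14.8154]), 'joint_velocities': array([-0.0508,  0.0502,  0.0418,  0.0376, -0.0539,  0.0621]), 'effort': array([  0.0008, -39.0667,  18.7405,   4.2199,   0.011 ,  -0.0002]), 'tcp_pos': array([ 0.141 , -0.6082,  0.2215]), 'ee_rot': array([[-0.0006, -0.2257,  0.9742],
       [ 0.0021,  0.9742,  0.2257],
       [-1.    ,  0.0022, -0.0001]]), 'wrist_force': array([-0.0772, -0.9253,  0.451 ]), 'moment': array([0.0397, 0.0283, 0.0579]), 'gripper_width': 0.9987514747870232}
scene {'camera_matrix': array([[471.1225,   0.    , 310.6146],
       [  0.    , 471.1225, 245.0824],
       [  0.    ,   0.    ,   1.    ]]), 'eye': array([0.9569, 0.44  , 0.9559]), 'orientation': array([[-0.6929, -0.5881,  0.4171],
       [ 0.721 , -0.5604,  0.4076],
       [-0.006 ,  0.5832,  0.8123]])}
top {'camera_matrix': array([[490.9919,   0.    , 323.9712],
       [  0.    , 490.9919, 247.884 ],
       [  0.    ,   0.    ,   1.    ]]), 'eye': array([0.4086, 0.0114, 1.2555]), 'orientation': array([[-0.0033,  0.9941, -0.1086],
       [-0.9999, -0.0014,  0.0169],
       [ 0.0167,  0.1086,  0.9939]])}
wrist {'camera_matrix': array([[371.6483,   0.    , 323.1391],
       [  0.    , 371.6483, 236.6471],
       [  0.    ,   0.    ,   1.    ]]), 'eye': array([ 0.0766, -0.6241,  0.3832]), 'orientation': array([[-0.2267, -0.9446, -0.2375],
       [ 0.974 , -0.2194, -0.0569],
       [ 0.0016, -0.2443,  0.9697]])}
```

View pics/scene0.png

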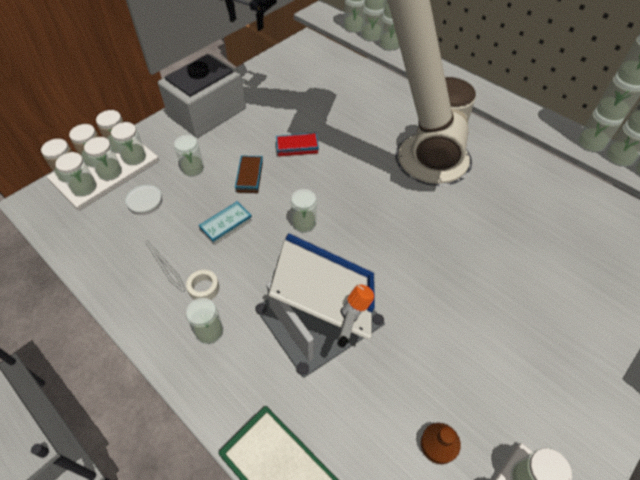

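View pics/top0.png

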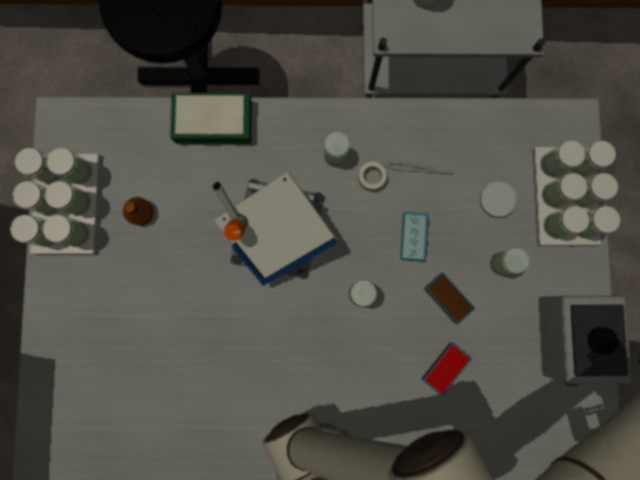

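View pics/wrist0.png

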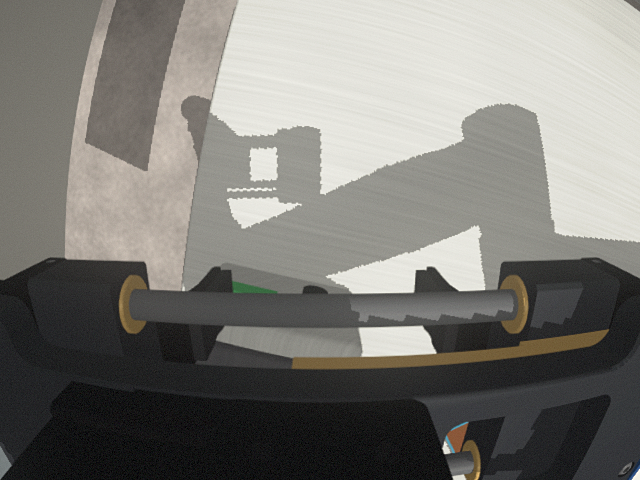

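The dish (teal rim) is at top (414,237) / scene (225,221). Two things could be taken for it: the brown slab at top (449,298) / scene (249,173) and the red slab at top (446,368) / scene (297,145). I choose the teal one. The slant is at top (275,230), its lowest corner at about (265,282) and the orange knob at (234,230). Next I check close crops.

```bash
cat > h.py <<'E'
from station import sensors, capture, camera_params, r
import cv2,numpy as np
np.set_printoptions(precision=4,suppress=True)
def ray(n,uv,p=None):
    p=p or camera_params(n); K=p["camera_matrix"]
    uv=np.asarray(uv,float).reshape(-1,2)
    d=np.c_[(uv[:,0]-K[0,2])/K[0,0],-(uv[:,1]-K[1,2])/K[1,1],-np.ones(len(uv))]
    return np.array(p["eye"]),d@np.array(p["orientation"]).T
def onz(n,uv,z):
    e,d=ray(n,uv); return e+d*((z-e[2])/d[:,2:])
def proj(n,X):
    p=camera_params(n);K=p["camera_matrix"]
    c=(np.atleast_2d(X)-p["eye"])@np.array(p["orientation"])
    return np.c_[K[0,0]*c[:,0]/-c[:,2]+K[0,2],-K[1,1]*c[:,1]/-c[:,2]+K[1,2]]
def tri(uv1,uv2):
    e1,d1=ray("scene",uv1);e2,d2=ray("top",uv2);out=[]
    for a,b in zip(d1,d2):
        A=np.c_[a,-b];t=np.linalg.lstsq(A,e2-e1,rcond=None)[0]
        p,q=e1+a*t[0],e2+b*t[1]; out.append(np.r_[(p+q)/2,np.linalg.norm(p-q)])
    return np.array(out)
E
python3 - <<'E'
from h import *
s=cv2.imread("pics/scene0.png");t=cv2.imread("pics/top0.png")
cv2.imwrite("pics/s_sl.png",cv2.resize(s[225:385,245:395],None,fx=3.75,fy=3.75,interpolation=cv2.INTER_CUBIC))
cv2.imwrite("pics/t_sl.png",cv2.resize(t[165:295,200:350],None,fx=4,fy=4,interpolation=cv2.INTER_CUBIC))
a=cv2.resize(s[190:250,190:260],(420,360),interpolation=cv2.INTER_CUBIC);b=cv2.resize(t[200:270,380:450],(360,360),interpolation=cv2.INTER_CUBIC)
cv2.imwrite("pics/dish.png",np.hstack([a,b]))
E
```

```text
(no output)
```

View pics/s_sl.png

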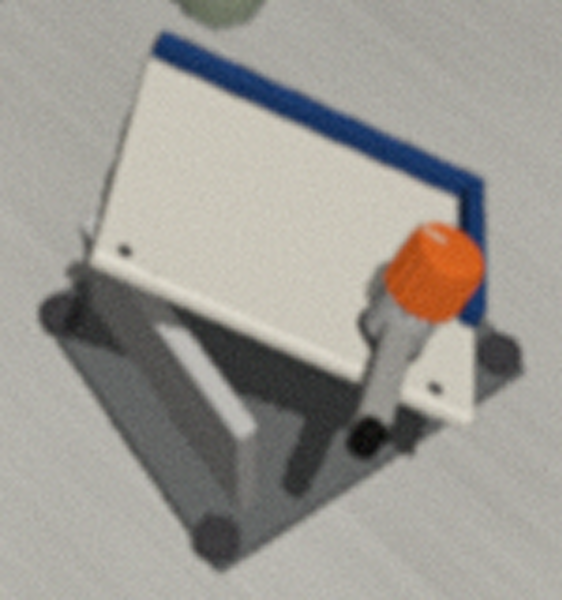

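View pics/t_sl.png

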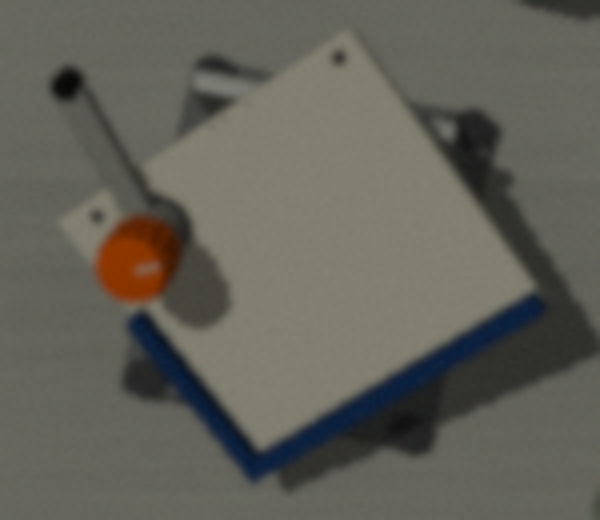

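View pics/dish.png

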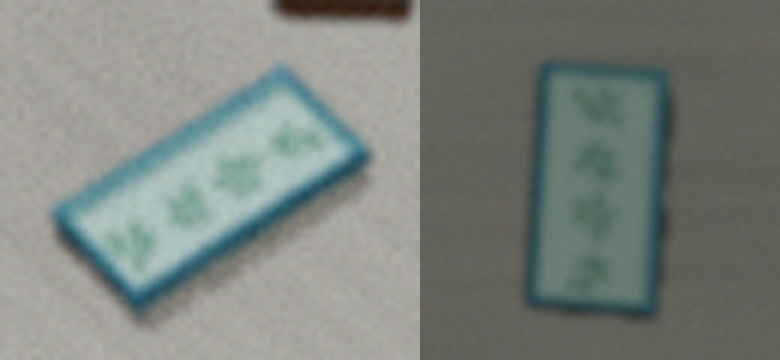

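The crops show the teal-rimmed lid with four seedlings, so this is the right dish. The plate corners and fence tops are also clear. I triangulate the corners and fit the frame.

```bash
cat > slant.py <<'E'
from h import *
S=lambda p:np.array(p)/3.75+[245,225]-0.37
T=lambda p:np.array(p)/4+[200,165]-0.37
sc=S([(93,260),(472,420),(163,33),(484,180)]);tp=T([(350,30),(60,221),(546,300),(254,480)])
M=np.array([(205,185,0),(-12,185,0),(205,-12,16),(-12,-12,16)])/1000
W=tri(sc,tp)
from scipy.spatial.transform import Rotation as R
from scipy.optimize import least_squares
def frame(yaw,o):
    # x, y both climb 22 deg; yaw = heading of the downhill-opposite (uphill) direction
    u=np.array([np.cos(yaw),np.sin(yaw),0]);t=np.radians(32)
    up=u*np.cos(t)+np.array([0,0,np.sin(t)]);z=-u*np.sin(t)+np.array([0,0,np.cos(t)])
    side=np.cross(z,up) # left of uphill
    x=(up-side)/2**.5;y=(up+side)/2**.5
    return np.c_[x,y,z],np.array(o)
def res(v):
    Rm,o=frame(v[0],v[1:]); X=M@Rm.T+o
    return np.r_[(proj("scene",X)-sc).ravel(),(proj("top",X)-tp).ravel()]
E
cat > m1.py <<'E'
from slant import *
print("tri",W)
sol=least_squares(res,[0.2,.35,.1,.05],loss="soft_l1")
print(sol.x,sol.fun.reshape(-1,2))
Rm,o=frame(sol.x[0],sol.x[1:]);np.savez("slant.npz",R=Rm,o=o);print(Rm,o)
rot,rs=R.align_vectors(W[:,:3]-W[:,:3].mean(0),M-M.mean(0));print("kabsch",rot.as_matrix(),rs)
# knob top & short fence end check
for nm,P in [("knobtop",(40,150,68)),("fence_end",(-6,115,16)),("long_end",(205,-6,16)),("corner",(0,0,0)),("home",(60,31,0))]:
    X=Rm@np.array(P)/1e3+o; print(nm,X,(proj("scene",X)-[245,225])*3.75,(proj("top",X)-[200,165])*4)
s=cv2.imread("pics/scene0.png");t=cv2.imread("pics/top0.png")
for n,im in(("scene",s),("top",t)):
    hsv=cv2.cvtColor(im,cv2.COLOR_BGR2HSV)
    m=cv2.inRange(hsv,(80,30,40),(108,255,255))
    nn,lab,st,ce=cv2.connectedComponentsWithStats(m)
    lo,hi={"scene":((190,190),(265,250)),"top":((385,200),(445,275))}[n]
    box=np.zeros_like(m);box[lo[1]:hi[1],lo[0]:hi[0]]=1
    m=m*box
    pts=np.argwhere(m)[:,::-1].astype(np.float32)
    h=cv2.convexHull(pts)
    q=cv2.approxPolyDP(h,4,True).reshape(-1,2) ;print(n,len(pts),q.tolist())
    X=onz(n,h.reshape(-1,2),.026)
    rc=cv2.minAreaRect((X[:,:2]*1000).astype(np.float32));print(rc,cv2.boxPoints(rc))
E
python3 m1.py
```

```text
tri [[ 0.6956  0.0749  0.1841  0.0004]
 [ 0.6001  0.25    0.1088  0.0018]
 [ 0.548  -0.0331  0.1333  0.0071]
 [ 0.4493  0.1412  0.0497  0.003 ]]
[-0.2016  0.4702  0.1359  0.0413] [[-0.483  -0.5091]
 [ 0.1475  0.9572]
 [-1.2555 -0.1227]
 [-0.6609  0.2652]
 [-0.2785 -0.7218]
 [-0.7737  0.5642]
 [-0.0424  2.8055]
 [-0.0465  1.0276]]
[[ 0.4459  0.7291 -0.5192]
 [-0.8129  0.5727  0.1061]
 [ 0.3747  0.3747  0.848 ]] [0.4702 0.1359 0.0413]
kabsch [[ 0.4522  0.7376 -0.5014]
 [-0.8118  0.5733  0.1113]
 [ 0.3695  0.3567  0.858 ]] 0.007136863393389613
knobtop [0.5621 0.1965 0.1702] [[447.1612 250.6135]] [[129.679  269.6892]]
fence_end [0.543  0.2083 0.0957] [[474.4584 310.1369]] [[130.3011 319.0966]]
long_end [ 0.5489 -0.0325  0.1294] [[155.4995  36.3813]] [[538.5245 301.7695]]
corner [0.4702 0.1359 0.0413] [[449.9129 201.8997]] [[260.9358 446.4328]]
home [0.5195 0.1048 0.0754] [[359.9746 192.1852]] [[307.5237 361.5038]]
scene 804 [[251.0, 215.0], [214.0, 241.0], [199.0, 227.0], [235.0, 201.0]]
((573.1369018554688, -236.11639404296875), (71.59725189208984, 125.61699676513672), 85.6275634765625) [[ 507.7819 -267.0223]
 [ 633.0333 -276.5993]
 [ 638.4919 -205.2104]
 [ 513.2405 -195.6335]]
top 644 [[444.0, 274.0], [400.0, 257.0], [403.0, 212.0], [428.0, 214.0]]
((551.2435913085938, -243.66331481933594), (177.26361083984375, 97.52352905273438), 13.61323356628418) [[ 453.6249 -217.1324]
 [ 476.5786 -311.9162]
 [ 648.8623 -270.1942]
 [ 625.9086 -175.4105]]
```

```bash
sed -i 's/(546,300)/(546,311)/' slant.py; python3 m1.py | sed -n '1,30p' | head -24; python3 - <<'E'
from h import *
q=(np.array([(545,62),(668,70),(657,313),(529,303)])-[420,0])/5.143+[380,200]-.4
X=onz("top",q,.028);print(X)
rc=cv2.minAreaRect((X[:,:2]*1000).astype(np.float32));print(rc)
q=np.array([(283,63),(372,155),(138,310),(53,213)])/6+[190,190]-.4
X=onz("scene",q,.028);print(X)
rc=cv2.minAreaRect((X[:,:2]*1000).astype(np.float32));print(rc)
# others (z of tops)
print("jars top",onz("top",[(364,292),(336,143),(515,261)],.1))
print("petri tape lamp",onz("top",[(498,198),(372,176),(138,210)],.02))
print("forceps",onz("top",[(388,165),(452,173)],.0))
E
```

```text
tri [[ 0.6956  0.0749  0.1841  0.0004]
 [ 0.6001  0.25    0.1088  0.0018]
 [ 0.5437 -0.0349  0.1271  0.0029]
 [ 0.4493  0.1412  0.0497  0.003 ]]
[-0.2042  0.4698  0.1361  0.0407] [[-0.3757 -0.6541]
 [ 0.1006  1.0117]
 [-0.9642 -0.1711]
 [-0.4902  0.3719]
 [-0.0926 -0.3995]
 [-0.6641  0.6545]
 [-0.0559  0.4517]
 [-0.1264  1.198 ]]
[[ 0.4438  0.7306 -0.5189]
 [-0.814   0.5708  0.1075]
 [ 0.3747  0.3747  0.848 ]] [0.4698 0.1361 0.0407]
kabsch [[ 0.4476  0.7379 -0.505 ]
 [-0.8192  0.5648  0.0992]
 [ 0.3584  0.3694  0.8574]] 0.004345088811067183
knobtop [0.5618 0.1964 0.1695] [[447.3222 250.8763]] [[129.9242 270.2971]]
fence_end [0.5428 0.2083 0.0951] [[474.6245 310.4343]] [[130.4493 319.591 ]]
long_end [ 0.5481 -0.0325  0.1288] [[156.5742  36.1931]] [[538.4921 303.3452]]
corner [0.4698 0.1361 0.0407] [[450.5111 202.2213]] [[260.707  447.1465]]
home [0.519  0.1049 0.0748] [[360.5745 192.3129]] [[307.4761 362.4068]]
scene 804 [[251.0, 215.0], [214.0, 241.0], [199.0, 227.0], [235.0, 201.0]]
[[ 0.6351 -0.2131  0.028 ]
 [ 0.6311 -0.274   0.028 ]
 [ 0.5105 -0.2655  0.028 ]
 [ 0.5155 -0.2028  0.028 ]]
((573.250244140625, -238.93359375), (62.91584014892578, 120.85665893554688), 85.4194107055664)
[[ 0.5092 -0.2649  0.028 ]
 [ 0.5171 -0.1985  0.028 ]
 [ 0.6374 -0.2069  0.028 ]
 [ 0.6299 -0.2718  0.028 ]]
((573.2849731445312, -235.9124755859375), (66.85116577148438, 123.81291961669922), 86.00994110107422)
jars top [[ 0.4305 -0.102   0.1   ]
 [ 0.7907 -0.0383  0.1   ]
 [ 0.5028 -0.4622  0.1   ]]
petri tape lamp [[ 0.6722 -0.4584  0.02  ]
 [ 0.7298 -0.1341  0.02  ]
 [ 0.6409  0.4619  0.02  ]]
forceps [[ 0.7645 -0.1789  0.    ]
 [ 0.7432 -0.3471  0.    ]]
```

```bash
cat > plan.py <<'E'
from h import *
d=np.load("slant.npz");R,o=d["R"],d["o"]
P=lambda *v:R@np.array(v)/1e3+o
def inpl(X):return (np.asarray(X)-o)@R*1e3
if __name__=="__main__":
    c=(125,92)
    h=np.array([-R[1,0],R[0,0],0]);h/=np.linalg.norm(h);h*=np.sign(h@R[:,1])
    print("jaw heading",np.degrees(np.arctan2(h[1],h[0])),"contour",np.degrees(np.arctan2(R[0,1]-R[0,0],0)), np.cross(R[:,2],[0,0,1]))
    zd=np.cross(R[:,0],h)
    O=P(c[0],c[1]+31,0)-.031*h   # upper bottom edge on plate
    print("O in plate",inpl(O),"O",O)
    f=np.cross(h,[0,0,1]) # horizontal normal to jaw
    for tip in (8,10,12,14):
        piv=(tip+28)/2
        G=O+zd*piv/1e3; tcp=G-[0,0,(piv-tip)/1e3]
        cl=min(inpl(tcp+h*s*.001*a+f*w*.001)[2] for s in(1,-1) for a in(31,34,46,49) for w in(-9.5,9.5))
        print(tip,"tcp",tcp,"min clearance of tips above plate (mm)",cl)
    # horizontal first touch
    k=inpl(O)
    print("knob grip",P(40,150,54))
    tcp0=tcp
    for s in(-95,0,95):
      for w in(-37.5,37.5):
        print(s,w,inpl(tcp0+h*s/1e3+f*w/1e3+[0,0,.07]))
E
python3 plan.py; python3 m1.py >/dev/null
```

```text
jaw heading 28.599639518032312 contour 90.0 [ 0.1075  0.5189 -0.    ]
O in plate [125.      94.6446  12.5288] O [0.5879 0.0897 0.1336]
8 tcp [0.5847 0.0956 0.1403] min clearance of tips above plate (mm) -2.546910852896709
10 tcp [0.5845 0.0959 0.1422] min clearance of tips above plate (mm) -0.784172396215661
12 tcp [0.5843 0.0963 0.1441] min clearance of tips above plate (mm) 0.9785660604654006
14 tcp [0.5841 0.0966 0.1461] min clearance of tips above plate (mm) 2.741304517146407
knob grip [0.5691 0.1949 0.1577]
-95 -37.5 [113.8389  45.522  136.412 ]
-95 37.5 [183.3745  34.1639 110.7062]
0 -37.5 [113.8389 132.4176  98.0172]
0 37.5 [183.3745 121.0595  72.3115]
95 -37.5 [113.8389 219.3132  59.6225]
95 37.5 [183.3745 207.9551  33.9167]
```

>>> move_arm --commands '[1,8,26.3,50.4,0.306,1,8,26.3,50.4,0.306,1,8,26.3,50.4,0.306,1,8,26.3,50.4,0.306,1,8,26.3,50.4,0.306,1,8,26.3,50.4,0.306,1,8,26.3,50.4,0.306,1,8,26.3,50.4,0.306,1,8,26.3,50.4,0.306,1,8,26.3,50.4,0.306,1,8,26.3,50.4,0.306,1,8,26.3,50.4,0.306]'

```text
time_s: 1.35
tcp_pos: [0.5748, -0.2362, 0.1415]
ee_rot: [[-0.001, 0.076, 0.997], [0.0, 0.997, -0.076], [-1.0, 0.0, -0.001]]
wrist_force: [0.2, -1.2, -0.6]
gripper_width: 0.996
```

```bash
python3 - <<'E'
from h import *
a=capture("scene");cv2.imwrite("pics/scene1.png",a[:,:,::-1])
b=capture("wrist");cv2.imwrite("pics/wrist1.png",b[:,:,::-1])
print(sensors.sense()["joints"])
cv2.imwrite("pics/c1.png",cv2.resize(a[130:290,120:330,::-1],None,fx=3.5,fy=3.5,interpolation=cv2.INTER_CUBIC))
E
```

```text
[ -7.4211  25.4902  -6.4347  -0.0192 -58.147  -86.7947]
```

View pics/c1.png

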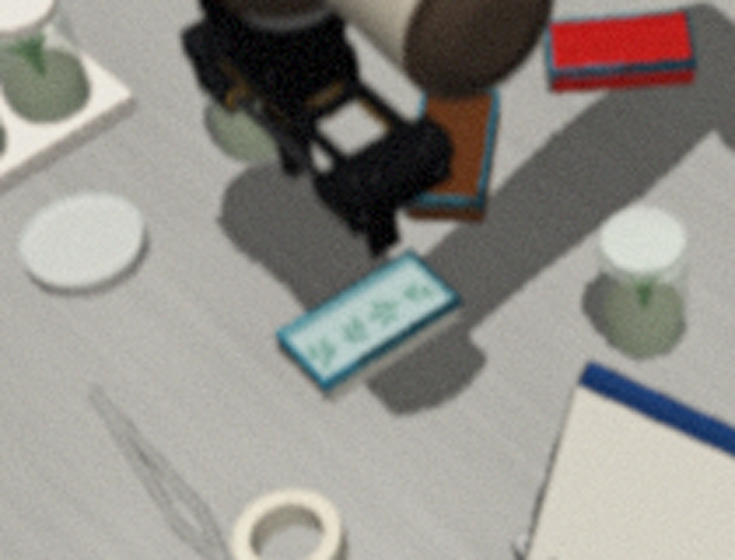

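View pics/wrist1.png

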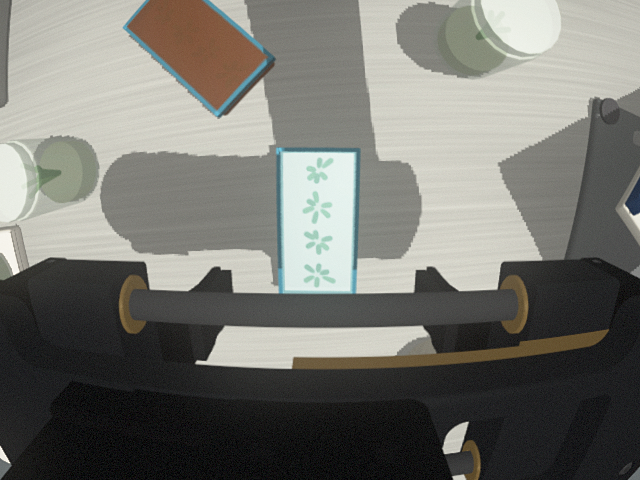

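```bash
cat >> h.py <<'E'
def wray(uv,p):
    K=p["camera_matrix"];uv=np.asarray(uv,float).reshape(-1,2)
    q=(uv-[K[0,2],K[1,2]])/K[0,0];t=np.linalg.norm(q,axis=1,keepdims=True);u=q/np.maximum(t,1e-9)
    d=np.c_[u*np.sin(t),np.cos(t)]*[1,-1,-1]
    return np.array(p["eye"]),d@np.array(p["orientation"]).T
def wonz(uv,z,p):
    e,d=wray(uv,p);return e+d*((z-e[2])/d[:,2:])
E
python3 - <<'E'
from h import *
p=camera_params("wrist");s=sensors.sense()
X=wonz([(277,149),(359,149),(281,293),(354,293)],.028,p);print(X)
l=(X[0]+X[1])/2;print(X[1]-X[0],X[2]-X[0],np.linalg.norm(X[1]-X[0]))
a=X[0]-X[2];b=X[1]-X[3];print("heading",np.degrees(np.arctan2(a[1],a[0])),np.degrees(np.arctan2(b[1],b[0])))
near=l; u=np.array([np.cos(np.radians(-4.4)),np.sin(np.radians(-4.4)),0])
print("near mid",l,"centre",l+.06*u, s["tcp_pos"],s["ee_rot"])
E
```

```text
[[ 0.5091 -0.2656  0.028 ]
 [ 0.5136 -0.2055  0.028 ]
 [ 0.6219 -0.2737  0.028 ]
 [ 0.626  -0.2153  0.028 ]]
[0.0045 0.0601 0.    ] [ 0.1128 -0.0081  0.    ] 0.06030251279316816
heading 175.9148666055897 175.00376361309623
near mid [ 0.5113 -0.2356  0.028 ] centre [ 0.5711 -0.2402  0.028 ] [ 0.575 -0.236  0.141] [[-0.0012  0.0737  0.9973]
 [ 0.0004  0.9973 -0.0737]
 [-1.      0.0004 -0.0012]]
```

>>> move_arm --commands '[1,6,-0.3,-0.3,0,1,9,-0.3,-0.3,0,1,11.5,-0.3,-0.3,0,1,12.6,-0.3,-0.3,0,1,12.6,-0.3,-0.3,0,1,12.6,-0.3,-0.3,0,-1,12.6,-0.3,-0.3,0,-1,12.6,-0.3,-0.3,0,-1,12.6,-0.3,-0.3,0,-1,12.6,-0.3,-0.3,0,-1,12.6,-0.3,-0.3,0]'

```text
time_s: 2.55
tcp_pos: [0.57, -0.2413, 0.0173]
ee_rot: [[0.001, 0.078, 0.997], [0.0, 0.997, -0.078], [-1.0, 0.0, 0.001]]
wrist_force: [0.7, 3.0, 4.2]
gripper_width: 0.713
```

>>> move_arm --commands '[-1,-4,0,0,0,-1,-8,0,0,0,-1,-13,0,0,0,-1,-18,0,0,-0.1,-1,-23,0,0,-0.2,-1,-23,4,-0.2,-0.34,-1,-23,8.5,-0.4,-0.48,-1,-23,13,-0.6,-0.62,-1,-23,17,-0.8,-0.76,-1,-23,22,-0.9,-0.9,-1,-23,26,-1.1,-1.04,-1,-23,30,-1.2,-1.18]'

```text
time_s: 3.75
tcp_pos: [0.5802, 0.0601, 0.2459]
ee_rot: [[-0.001, -0.895, 0.447], [-0.0, 0.447, 0.895], [-1.0, 0.001, -0.001]]
wrist_force: [1.3, 0.3, -2.1]
gripper_width: 0.711
```

>>> move_arm --commands '[-1,0,0.4,1,-0.15,-1,0,0.8,2,-0.3,-1,0,1.3,3,-0.45,-1,0,1.3,3.4,-0.6,-1,1,1.3,3.4,-0.75,-1,2,1.3,3.4,-0.9,-1,3,1.3,3.4,-0.96,-1,4,1.3,3.4,-0.96,-1,4,1.3,3.4,-0.96]'

```text
time_s: 4.65
tcp_pos: [0.5835, 0.0942, 0.2043]
ee_rot: [[-0.004, -0.883, -0.47], [-0.001, -0.47, 0.883], [-1.0, 0.004, 0.001]]
wrist_force: [0.2, 0.1, -0.4]
gripper_width: 0.704
```

```bash
python3 - <<'E'
from h import *
a=capture("scene");cv2.imwrite("pics/c2.png",cv2.resize(a[150:390,210:450,::-1],None,fx=2.5,fy=2.5,interpolation=cv2.INTER_CUBIC))
s=sensors.sense();print(s["tcp_pos"],s["wrist_force"],s["joints"])
E
```

```text
[0.5842 0.0943 0.2055] [-0.1056 -0.5425 -0.517 ] [ 24.8375  19.5969  -5.7899  -0.006  -64.7569   3.2213]
```

View pics/c2.png

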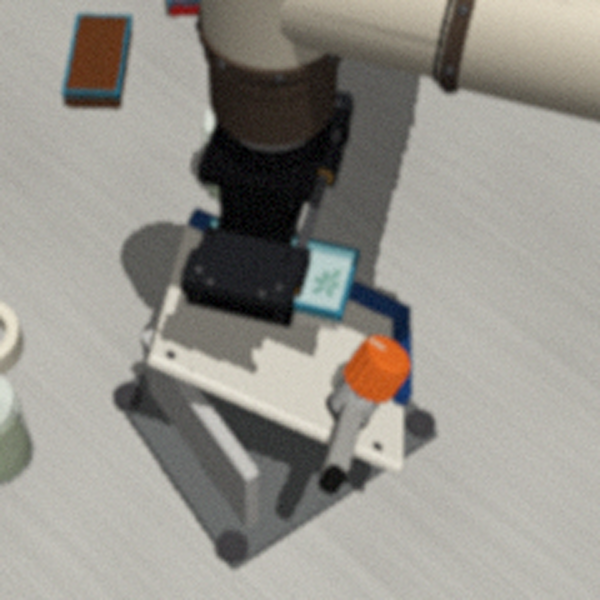

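>>> move_arm --commands '[-1,1,0,0,0,-1,2,0,0,0,-1,2.4,0,0,0,-1,2.6,0,0,0,-1,2.8,0,0,0,-1,2.8,0,0,0]'

```text
time_s: 5.3
tcp_pos: [0.5848, 0.0947, 0.1785]
ee_rot: [[-0.0, -0.882, -0.471], [-0.0, -0.471, 0.882], [-1.0, 0.0, -0.0]]
wrist_force: [-0.8, 0.5, -1.4]
gripper_width: 0.705
```

>>> move_arm --commands '[-1,0.2,0,0,0,-1,0.4,0,0,0,-1,0.6,0,0,0,-1,0.8,0,0,0,-1,0.8,0,0,0]'

```text
time_s: 5.8
tcp_pos: [0.5848, 0.0953, 0.1711]
ee_rot: [[0.001, -0.882, -0.472], [0.001, -0.472, 0.882], [-1.0, -0.001, 0.0]]
wrist_force: [-3.6, 3.0, 5.2]
gripper_width: 0.712
```

>>> move_arm --commands '[-1,0.2,0,0,0,-1,0.4,0,0,0,-1,0.6,0,0,0,-1,0.8,0,0,0,-1,0.8,0,0,0]'

```text
time_s: 6.3
tcp_pos: [0.584, 0.095, 0.1624]
ee_rot: [[-0.001, -0.882, -0.472], [0.0, -0.472, 0.882], [-1.0, 0.001, 0.001]]
wrist_force: [-4.2, 3.0, 3.3]
gripper_width: 0.71
```

```bash
python3 - <<'E'
from h import *
a=capture("scene");b=capture("wrist");cv2.imwrite("pics/w3.png",b[:,:,::-1]);cv2.imwrite("pics/c3.png",cv2.resize(a[210:370,250:410,::-1],None,fx=3.5,fy=3.5,interpolation=cv2.INTER_CUBIC))
E
```

```text
(no output)
```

View pics/c3.png

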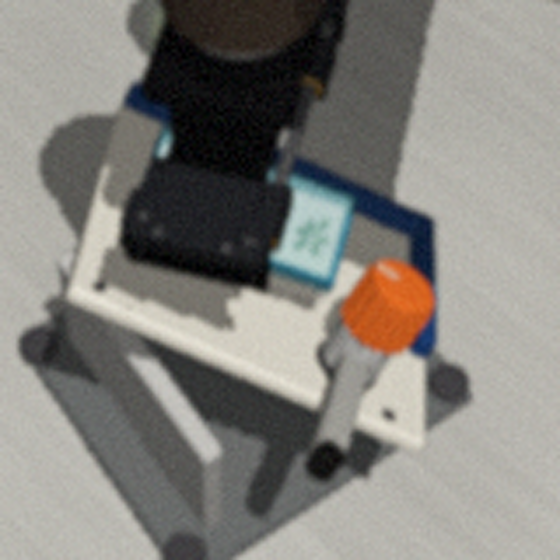

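View pics/w3.png

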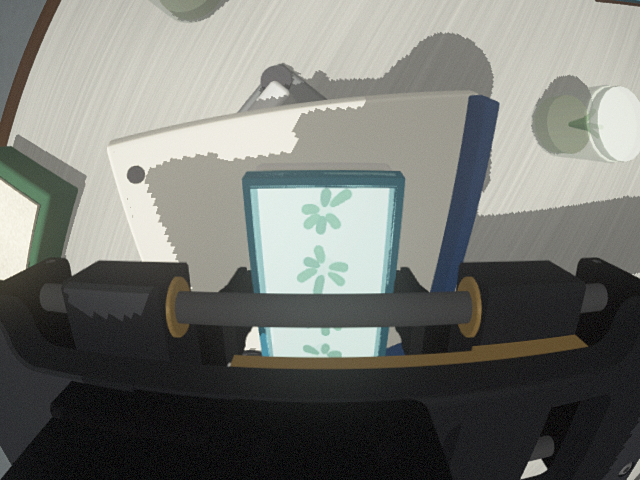

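The dish is pitching up inside the pads as it is pressed: its uphill end is raised in the wrist view at (245–403, 175–190), and the force is only about 6 N. I continue.

>>> move_arm --commands '[-1,0.2,0,0,0,-1,0.4,0,0,0,-1,0.6,0,0,0,-1,0.8,0,0,0,-1,0.9,0,0,0,-1,0.9,0,0,0]'

```text
time_s: 7.0
tcp_pos: [0.584, 0.0948, 0.1538]
ee_rot: [[-0.001, -0.882, -0.472], [-0.0, -0.472, 0.882], [-1.0, 0.001, 0.001]]
wrist_force: [-5.1, 3.3, 4.9]
gripper_width: 0.706
```

>>> move_arm --commands '[-1,0.15,0,0,0,-1,0.3,0,0,0,-1,0.4,0,0,0,-1,0.5,0,0,0,-1,0.5,0,0,0]'

```text
time_s: 7.5
tcp_pos: [0.584, 0.0947, 0.153]
ee_rot: [[0.001, -0.881, -0.472], [-0.0, -0.472, 0.881], [-1.0, -0.001, -0.001]]
wrist_force: [-13.2, 2.8, 21.4]
gripper_width: 0.71
```

```bash
python3 - <<'E'
from h import *
b=capture("wrist");cv2.imwrite("pics/w4.png",b[:,:,::-1])
E
```

```text
(no output)
```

View pics/w4.png

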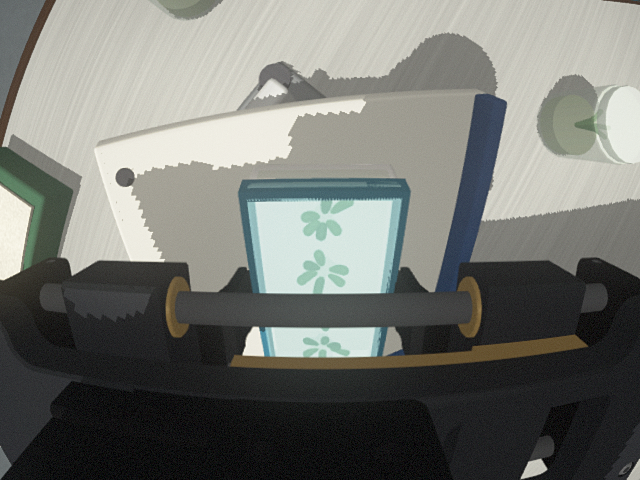

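```bash
cat >> h.py <<'E'
def wproj(X,p):
    K=p["camera_matrix"];c=(np.atleast_2d(X)-p["eye"])@np.array(p["orientation"])*[1,-1,-1]
    rr=np.linalg.norm(c[:,:2],axis=1);t=np.arctan2(rr,c[:,2])
    return c[:,:2]/rr[:,None]*t[:,None]*K[0,0]+[K[0,2],K[1,2]]
E
python3 - <<'E'
from h import *
from plan import R,o,inpl
p=camera_params("wrist");s=sensors.sense();tcp=s["tcp_pos"]
h=s["ee_rot"][:,1].copy();h[2]=0;h/=np.linalg.norm(h);h=-h  # uphill y
f=np.cross(h,[0,0,1.]);f*=np.sign(f@R[:,0]) # uphill x, horizontal
print(h,f,p["eye"])
for tip in(16,20):
  for pit in(14,18,22,24):
    a=np.radians(pit);xd=f*np.cos(a)+np.array([0,0,np.sin(a)]);zd=np.cross(xd,h)
    piv=(tip+28)/2;G=tcp+np.array([0,0,(piv-tip)/1e3]);O=G-zd*piv/1e3
    C=[O+xd*.06+sg*h*.031+zd*hh for hh in(.028,0.) for sg in(1,-1)]
    q=wproj(C,p);e=inpl([O+xd*.06+h*.031,O-xd*.06+h*.031])
    print(tip,pit,q.round(0).tolist(),"edge ends above plate",e[:,2].round(1))
b=cv2.imread("pics/w4.png")
cv2.imwrite("pics/w4c.png",cv2.resize(b[150:220,225:425],None,fx=4,fy=4,interpolation=cv2.INTER_CUBIC))
print("plate corner (205,185)",wproj(R@[.205,.185,0]+o,p),"fence far corner top inner/outer",wproj([R@[.205,0,.016]+o,R@[.205,-.012,.016]+o],p))
E
```

```text
[ 0.8814  0.4723 -0.    ] [ 0.4723 -0.8814  0.    ] [0.6155 0.0357 0.3147]
16 14 [[239.0, 174.0], [407.0, 174.0], [252.0, 154.0], [394.0, 154.0]] edge ends above plate [-3.4 11.5]
16 18 [[237.0, 179.0], [409.0, 179.0], [250.0, 153.0], [396.0, 153.0]] edge ends above plate [0.2 7.6]
16 22 [[235.0, 185.0], [411.0, 185.0], [248.0, 153.0], [398.0, 154.0]] edge ends above plate [4.  3.7]
16 24 [[233.0, 189.0], [412.0, 189.0], [247.0, 154.0], [399.0, 154.0]] edge ends above plate [6.  1.8]
20 14 [[241.0, 172.0], [404.0, 172.0], [254.0, 152.0], [392.0, 152.0]] edge ends above plate [-6.9  8. ]
20 18 [[239.0, 176.0], [407.0, 176.0], [252.0, 152.0], [394.0, 152.0]] edge ends above plate [-3.3  4.1]
20 22 [[237.0, 182.0], [409.0, 182.0], [250.0, 151.0], [396.0, 152.0]] edge ends above plate [0.5 0.2]
20 24 [[236.0, 185.0], [410.0, 185.0], [249.0, 152.0], [397.0, 152.0]] edge ends above plate [ 2.4 -1.7]
plate corner (205,185) [[ 94.0877 147.7023]] fence far corner top inner/outer [[488.798   99.9179]
 [503.0763  99.4763]]
```

View pics/w4c.png

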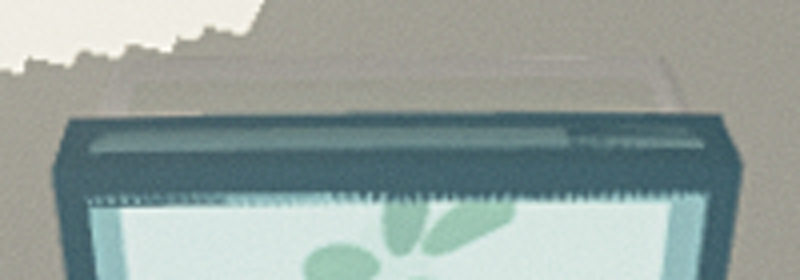

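>>> move_arm --commands '[-1,0.1,0,0,0,-1,0.2,0,0,0,-1,0.2,0,0,0]'

```text
time_s: 7.85
tcp_pos: [0.5839, 0.0942, 0.1517]
ee_rot: [[0.001, -0.881, -0.473], [-0.001, -0.473, 0.881], [-1.0, -0.0, -0.001]]
wrist_force: [-15.1, 0.7, 24.8]
gripper_width: 0.704
```

>>> move_arm --commands '[-1,0.1,0,0,0,-1,0.2,0,0,0,-1,0.3,0,0,0,-1,0.3,0,0,0]'

```text
time_s: 8.25
tcp_pos: [0.5837, 0.0932, 0.1492]
ee_rot: [[0.0, -0.881, -0.473], [-0.003, -0.473, 0.881], [-1.0, 0.001, -0.003]]
wrist_force: [-15.3, -1.1, 26.7]
gripper_width: 0.716
```

>>> move_arm --commands '[-1,0.1,0,0,0,-1,0.2,0,0,0,-1,0.2,0,0,0]'

```text
time_s: 8.55
tcp_pos: [0.5836, 0.0925, 0.1474]
ee_rot: [[-0.0, -0.881, -0.473], [-0.004, -0.473, 0.881], [-1.0, 0.002, -0.003]]
wrist_force: [-15.7, -3.9, 28.4]
gripper_width: 0.718
```

```bash
python3 - <<'E'
from h import *
b=capture("wrist");cv2.imwrite("pics/w5.png",b[:,:,::-1])
E
```

```text
(no output)
```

View pics/w5.png

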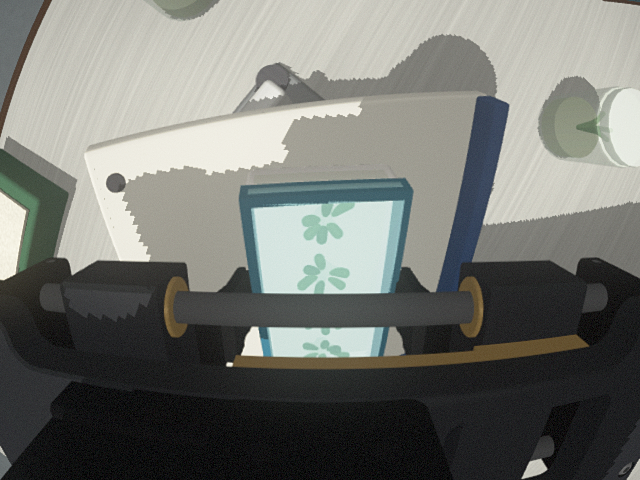

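>>> move_arm --commands '[-1,0.1,0,0,0,-1,0.2,0,0,0,-1,0.2,0,0,0]'

```text
time_s: 8.9
tcp_pos: [0.5837, 0.0919, 0.1457]
ee_rot: [[-0.0, -0.881, -0.474], [-0.005, -0.474, 0.881], [-1.0, 0.002, -0.004]]
wrist_force: [-15.0, -5.6, 28.0]
gripper_width: 0.723
```

>>> move_arm --commands '[0.45,-0.2,0,0,0,0.48,-0.4,0,0,0,0.5,-0.4,0,0,0]'

```text
time_s: 9.2
tcp_pos: [0.5842, 0.0936, 0.1442]
ee_rot: [[-0.0, -0.882, -0.471], [-0.001, -0.471, 0.882], [-1.0, 0.001, -0.0]]
wrist_force: [-3.6, -1.6, 3.7]
gripper_width: 0.743
```

```bash
python3 - <<'E'
from h import *
b=capture("wrist");cv2.imwrite("pics/w6.png",b[:,:,::-1])
E
```

```text
(no output)
```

View pics/w6.png

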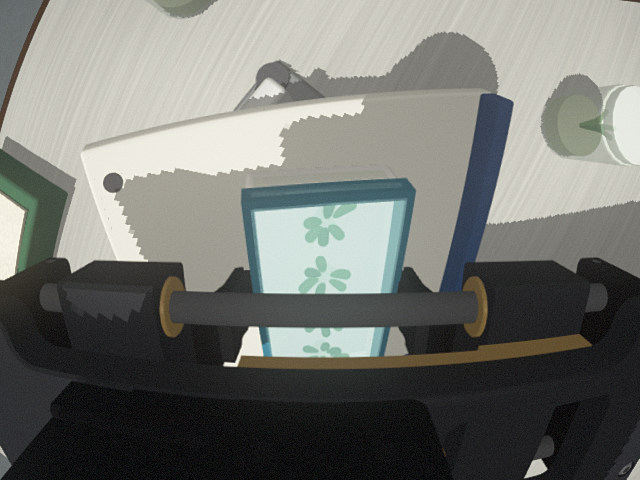

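>>> move_arm --commands '[0.53,0,0,0,0,0.56,-0.1,0,0,0]'

```text
time_s: 9.45
tcp_pos: [0.5838, 0.0937, 0.1442]
ee_rot: [[-0.003, -0.882, -0.471], [-0.002, -0.471, 0.882], [-1.0, 0.003, -0.0]]
wrist_force: [-4.0, -1.0, 3.4]
gripper_width: 0.77
```

```bash
python3 - <<'E'
from h import *
b=capture("wrist");cv2.imwrite("pics/w7.png",b[:,:,::-1])
E
```

```text
(no output)
```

View pics/w7.png

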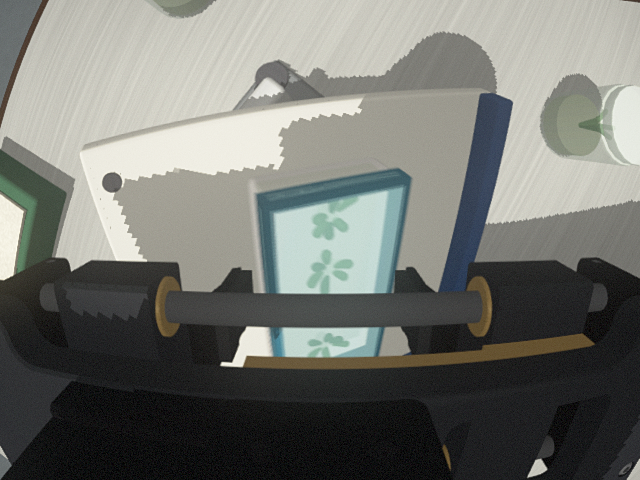

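>>> move_arm --commands '[0.62,-0.3,0,0,0,0.7,-1.2,0,0,0,0.8,-3,0,0,0,0.9,-6,0,0,0,1,-10,0,0,0,1,-12,0,0,0]'

```text
time_s: 10.1
tcp_pos: [0.587, 0.0953, 0.2689]
ee_rot: [[0.008, -0.881, -0.472], [0.002, -0.472, 0.882], [-1.0, -0.008, -0.002]]
wrist_force: [-0.9, -0.5, -0.3]
gripper_width: 0.982
```

```bash
python3 - <<'E'
from h import *
b=capture("wrist");cv2.imwrite("pics/w8.png",b[:,:,::-1])
a=capture("scene");cv2.imwrite("pics/c8.png",cv2.resize(a[210:370,250:410,::-1],None,fx=3.5,fy=3.5,interpolation=cv2.INTER_CUBIC))
E
```

```text
(no output)
```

View pics/w8.png

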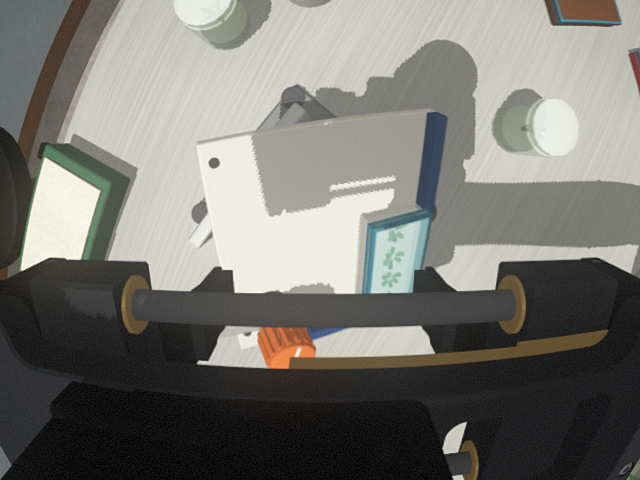

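View pics/c8.png

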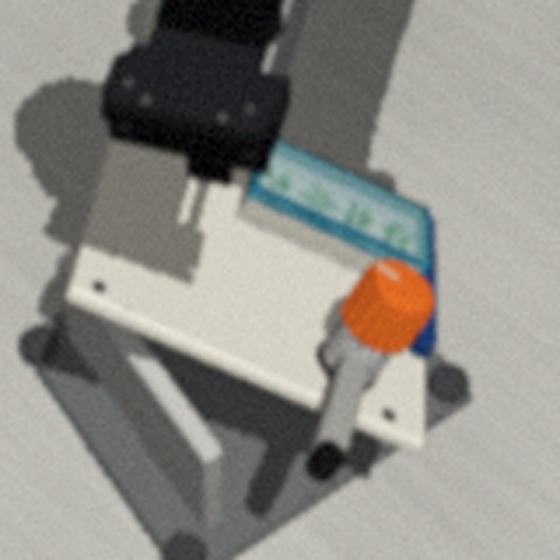

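```bash
cat > chk.py <<'E'
from h import *
from plan import R,o,inpl
p=camera_params("wrist")
C=np.array([(120,62,28),(120,0,28),(0,62,28),(0,0,28),(120,62,0)])/1e3@R.T+o
print("w",wproj(C,p).round(1).tolist());print("s",((proj("scene",C)-[250,210])*3.5).round(1).tolist())
import sys
b=cv2.imread(sys.argv[1]);cv2.imwrite(sys.argv[2],cv2.resize(b[195:305,340:450],None,fx=5,fy=5,interpolation=cv2.INTER_CUBIC))
E
python3 chk.py pics/w8.png pics/w8c.png
```

```text
w [[371.2, 226.7], [430.3, 210.9], [362.6, 322.6], [412.2, 303.9], [355.5, 210.2]]
s [[249.6, 188.9], [257.3, 133.2], [425.6, 269.2], [424.5, 210.5], [229.1, 222.1]]
```

View pics/w8c.png

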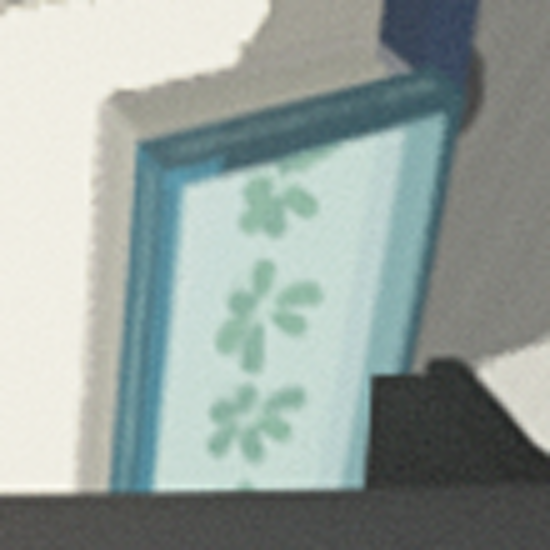

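```bash
python3 - <<'E'
from h import *
p=camera_params("wrist")
b=capture("wrist");cv2.imwrite("pics/w9.png",b[:,:,::-1]);print(p["eye"],camera_params("wrist")["eye"],sensors.sense()["tcp_pos"])
a=capture("scene")[:,:,::-1];cv2.imwrite("pics/scene9.png",a)
cv2.imwrite("pics/c9.png",cv2.resize(a[235:335,310:385],None,fx=6,fy=6,interpolation=cv2.INTER_CUBIC))
from plan import R,o
def sh(P):return ((proj("scene",np.array(P)/1e3@R.T+o)-[310,235])*6).round(1).tolist()
print("dish lid",sh([(120,62,28),(120,0,28),(0,62,28),(0,0,28)]),"fence outer",sh([(-12,-12,16),(-12,115,16),(0,115,16),(205,-12,16)]))
E
python3 chk.py pics/w9.png pics/w9c.png
```

```text
[0.6174 0.036  0.431 ] [0.6168 0.0359 0.4282] [0.586  0.0953 0.2665]
dish lid [[67.9, 173.8], [81.1, 78.4], [369.7, 311.4], [367.7, 210.9]] fence outer [[379.2, 228.0], [384.8, 443.6], [354.0, 429.8], [-137.2, -10.4]]
w [[367.6, 226.5], [427.6, 210.3], [359.3, 323.4], [409.4, 304.3], [351.7, 209.8]]
s [[249.6, 188.9], [257.3, 133.2], [425.6, 269.2], [424.5, 210.5], [229.1, 222.1]]
```

View pics/c9.png

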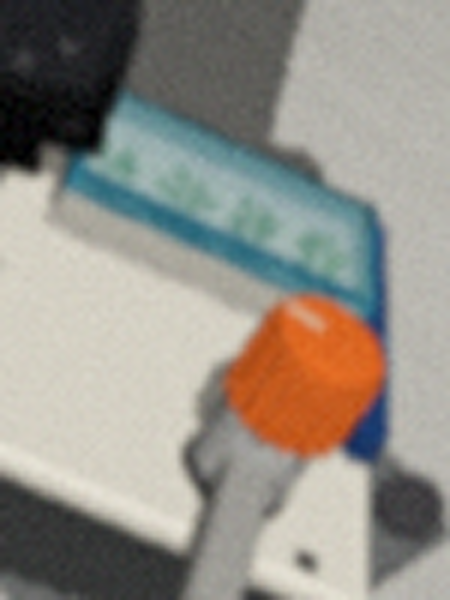

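View pics/w9c.png

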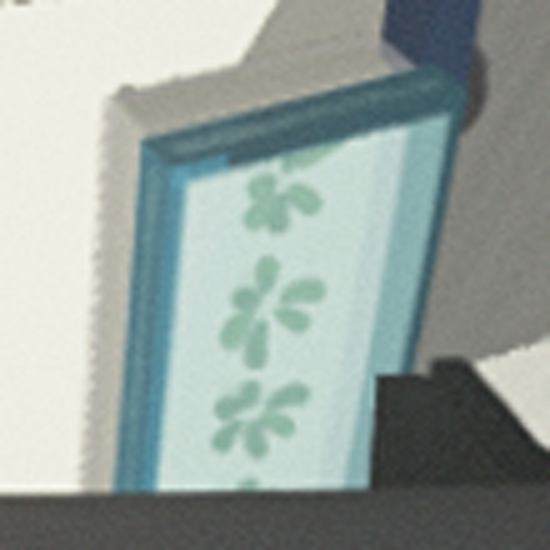

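```bash
python3 - <<'E'
from h import *
from plan import R,o
X=np.array([[40,150,50.]])/1e3@R.T+o
# projected silhouette of knob cylinder (model points) centroid compare
th=np.linspace(0,2*np.pi,60)
cyl=np.array([(40+20*np.cos(t),150+20*np.sin(t),z) for z in(32,68) for t in th])/1e3@R.T+o
uv=[]
for n in("scene","top"):
    im=cv2.imread(f"pics/{n}0.png");hsv=cv2.cvtColor(im,cv2.COLOR_BGR2HSV)
    m=cv2.inRange(hsv,(3,170,90),(16,255,255));k,l,st,ce=cv2.connectedComponentsWithStats(m)
    i=1+np.argmax(st[1:,4]);cc=st[i]
    h=cv2.convexHull(proj(n,cyl).astype(np.float32));mm=cv2.moments(h);mc=np.array([mm['m10']/mm['m00'],mm['m01']/mm['m00']])
    bb=h.reshape(-1,2)
    print(n,"obs",ce[i],st[i],"model centroid",mc,"bbox",bb.min(0),bb.max(0)-bb.min(0))
    uv.append((ce[i]-mc)+proj(n,X)[0])
t=tri([uv[0]],[uv[1]]);print(t,X,"offset",t[0,:3]-X[0])
E
```

```text
scene obs [445.0409 446.2558] [426 427  34  36 684] model centroid [359.7335 298.3551] bbox [346.2063 284.3638] [27.2129 27.9693]
top obs [232.3496 230.126 ] [224 220  17  20 246] model centroid [234.4454 229.5222] bbox [223.651  218.2391] [21.4951 22.5283]
[[ 0.5944  0.3717 -0.2057  0.2273]] [[0.5712 0.1945 0.1543]] offset [ 0.0232  0.1772 -0.3599]
```

```bash
cat > knob.py <<'E'
from h import *
from plan import R,o
X=np.array([[40,150,50.]])/1e3@R.T+o
th=np.linspace(0,2*np.pi,60)
cyl=np.array([(40+20*np.cos(t),150+20*np.sin(t),z) for z in(32,68) for t in th])/1e3@R.T+o
uv=[]
for n,box in(("scene",(330,270,390,325)),("top",(210,205,260,255))):
    im=cv2.imread(f"pics/{n}0.png");hsv=cv2.cvtColor(im,cv2.COLOR_BGR2HSV)
    m=cv2.inRange(hsv,(2,130,60),(18,255,255));z=np.zeros_like(m);z[box[1]:box[3],box[0]:box[2]]=1;m*=z
    k,l,st,ce=cv2.connectedComponentsWithStats(m);i=1+np.argmax(st[1:,4])
    h=cv2.convexHull(proj(n,cyl).astype(np.float32));mm=cv2.moments(h);mc=np.array([mm['m10']/mm['m00'],mm['m01']/mm['m00']])
    bb=h.reshape(-1,2);print(n,"obs",ce[i],st[i],"model",mc,bb.min(0),bb.max(0)-bb.min(0),cv2.contourArea(h))
    uv.append((ce[i]-mc)+proj(n,X)[0])
t=tri([uv[0]],[uv[1]]);print(t,X,"offset",t[0,:3]-X[0])
E
python3 knob.py
```

```text
scene obs [360.6756 297.4743] [348 285  26  26 487] model [359.7335 298.3551] [346.2063 284.3638] [27.2129 27.9693] 510.71795695181936
top obs [233.9107 229.5793] [224 219  21  22 347] model [234.4454 229.5222] [223.651  218.2391] [21.4951 22.5283] 355.07524691487197
[[0.5703 0.1954 0.1578 0.0007]] [[0.5712 0.1945 0.1543]] offset [-0.0008  0.0009  0.0035]
```

>>> move_arm --commands '[1,0,-1,3,-0.15,1,0,-2,6,-0.3,1,0,-3.2,9.7,-0.45,1,0,-3.2,9.7,-0.6,1,0,-3.2,9.7,-0.75,1,0,-3.2,9.7,-0.9,1,0,-3.2,9.7,-1.05,1,0,-3.2,9.7,-1.2,1,0,-3.2,9.7,-1.35,1,0,-3.2,9.7,-1.4,1,0,-3.2,9.7,-1.4]'

```text
time_s: 11.4
tcp_pos: [0.5668, 0.1952, 0.2627]
ee_rot: [[-0.003, 0.315, -0.949], [-0.001, -0.949, -0.315], [-1.0, 0.0, 0.003]]
wrist_force: [-0.8, -0.0, -0.3]
gripper_width: 1.0
```

```bash
python3 - <<'E'
from h import *
p=camera_params("wrist")
b=capture("wrist");cv2.imwrite("pics/w10.png",b[:,:,::-1])
a=capture("top")[:,:,::-1]
cv2.imwrite("pics/t10.png",cv2.resize(a[165:295,200:350],None,fx=4,fy=4,interpolation=cv2.INTER_CUBIC))
s=sensors.sense();print(s["tcp_pos"],s["joints"])
E
```

```text
[0.567  0.1952 0.2633] [ 34.4475  18.2091   0.6223  -0.0146 -72.5327  73.8305]
```

View pics/w10.png

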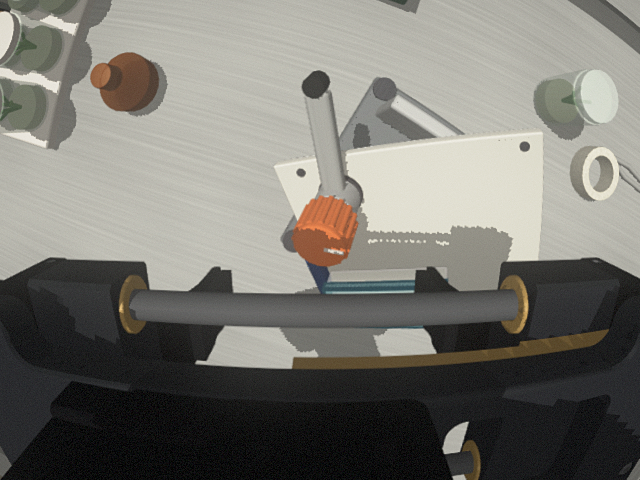

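View pics/t10.png

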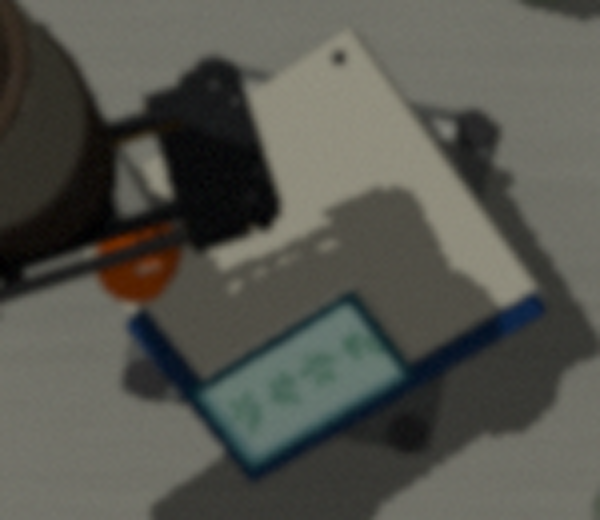

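The top view shows the dish home and square against both blue fences, with corners at crop (254,475), (408,370), (352,295) and (200,388). Next I take hold of the knob.

>>> move_arm --commands '[1,4,0,-0.2,0,1,8,0,-0.2,0,1,11,0,-0.2,0,1,11.9,0,-0.2,0,1,11.9,0,-0.2,0,-1,11.9,0,-0.2,0,-1,11.9,0,-0.2,0,-1,11.9,0,-0.2,0,-1,11.9,0,-0.2,0]'

```text
time_s: 12.4
tcp_pos: [0.5695, 0.1962, 0.1467]
ee_rot: [[0.002, 0.315, -0.949], [0.001, -0.949, -0.315], [-1.0, -0.001, -0.002]]
wrist_force: [-0.2, 0.7, -0.0]
gripper_width: 0.722
```

>>> move_arm --commands '[-1,0,0,0,0,-1,0,0,0,0,-1,0,0,0,0,-1,0,0,0,0,-1,0,0,0,0]'

```text
time_s: 12.9
tcp_pos: [0.5696, 0.1948, 0.146]
ee_rot: [[0.0, 0.314, -0.949], [-0.002, -0.949, -0.314], [-1.0, 0.002, 0.0]]
wrist_force: [1.9, -5.1, 2.2]
gripper_width: 0.518
```

>>> move_arm --commands '[-1,0,0,0,0.12,-1,0,0,0,0.24,-1,0,0,0,0.36,-1,0,0,0,0.48,-1,0,0,0,0.6,-1,0,0,0,0.72,-1,0,0,0,0.84,-1,0,0,0,0.96,-1,0,0,0,1.05,-1,0,0,0,1.05]'

```text
time_s: 13.9
tcp_pos: [0.5702, 0.1961, 0.1455]
ee_rot: [[0.003, -0.666, -0.746], [0.001, -0.746, 0.666], [-1.0, -0.003, -0.001]]
wrist_force: [1.8, -5.1, -2.4]
gripper_width: 0.505
```

```bash
cat > look.py <<'E'
import sys
from h import *
k=sys.argv[1]
b=capture("wrist");a=capture("scene")[:,:,::-1]
cv2.imwrite(f"pics/w{k}.png",b[:,:,::-1])
cv2.imwrite(f"pics/c{k}.png",cv2.resize(a[210:370,250:410],None,fx=3.5,fy=3.5,interpolation=cv2.INTER_CUBIC))
s=sensors.sense();print(s["tcp_pos"],s["wrist_force"],s["moment"],s["joints"],s["time_s"])
E
python3 look.py 11
```

```text
[0.5702 0.1961 0.1454] [ 0.8805 -5.2313 -2.6551] [-0.433  -1.3631  0.6133] [ 34.3564  23.4532  -9.1023   0.0209 -57.2601  13.9683] 14.0
```

View pics/w11.png

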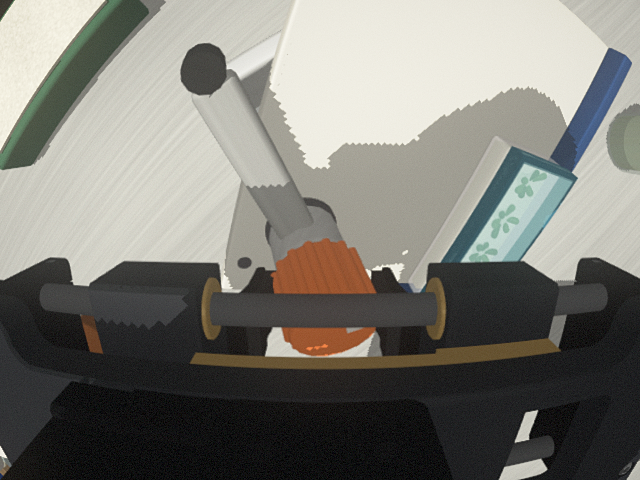

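View pics/c11.png

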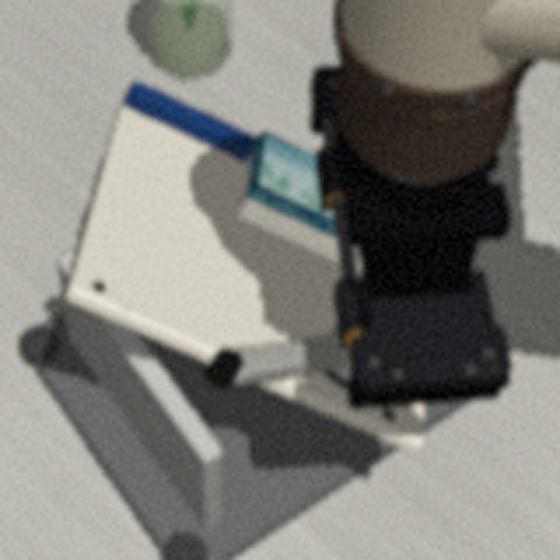

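>>> move_arm --commands '[0.4,0,0,0,0,0.4,0,0,0,0,0.4,0,0,0,0,0.4,0,0,0,-0.15,0.4,0,0,0,-0.3,0.4,0,0,0,-0.45,0.4,0,0,0,-0.6,0.4,0,0,0,-0.75,0.4,0,0,0,-0.9,0.4,0,0,0,-1.05,0.4,0,0,0,-1.15,0.4,0,0,0,-1.15]'

```text
time_s: 15.2
tcp_pos: [0.5689, 0.1964, 0.1456]
ee_rot: [[-0.0, 0.408, -0.913], [0.0, -0.913, -0.408], [-1.0, -0.0, 0.0]]
wrist_force: [0.2, 0.6, -0.9]
gripper_width: 0.703
```

>>> move_arm --commands '[-1,0,0,0,0,-1,0,0,0,0,-1,0,0,0,0,-1,0,0,0,0,-1,0,0,0,0,-1,0,0,0,0]'

```text
time_s: 15.8
tcp_pos: [0.5696, 0.1947, 0.1456]
ee_rot: [[0.0, 0.407, -0.914], [-0.002, -0.914, -0.407], [-1.0, 0.002, 0.0]]
wrist_force: [2.5, -4.3, -0.3]
gripper_width: 0.531
```

```bash
python3 look.py 12
```

```text
[0.5696 0.1947 0.1456] [ 3.0181 -5.1855 -0.4567] [-1.6582 -0.8129 -0.0942] [ 34.3119  23.4495  -9.1107   0.1104 -57.4808  79.6257] 15.9
```

View pics/c12.png

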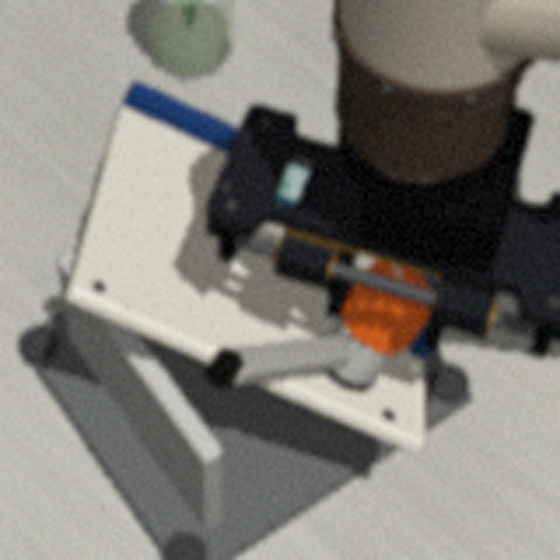

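The arm held its place during the regrip. Second stroke.

>>> move_arm --commands '[-1,0,0,0,0.12,-1,0,0,0,0.24,-1,0,0,0,0.36,-1,0,0,0,0.48,-1,0,0,0,0.6,-1,0,0,0,0.72,-1,0,0,0,0.84,-1,0,0,0,0.96,-1,0,0,0,1.08,-1,0,0,0,1.2,-1,0,0,0,1.2]'

```text
time_s: 17.0
tcp_pos: [0.5701, 0.196, 0.1453]
ee_rot: [[0.003, -0.703, -0.712], [0.001, -0.712, 0.703], [-1.0, -0.003, -0.001]]
wrist_force: [1.6, -4.3, -4.3]
gripper_width: 0.516
```

```bash
python3 look.py 13
```

```text
[0.5701 0.196  0.1453] [ 3.9321 -3.5049 -5.2374] [-0.2345 -1.8308  0.5521] [ 34.3592  23.4723  -9.0964   0.0241 -57.2943  11.0914] 17.1
```

View pics/c13.png

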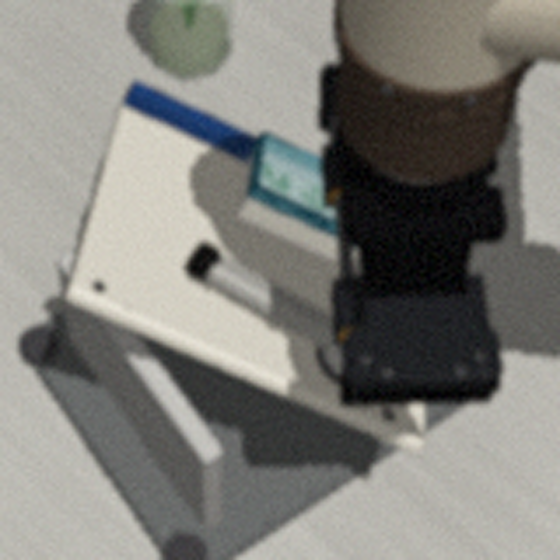

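View pics/w13.png

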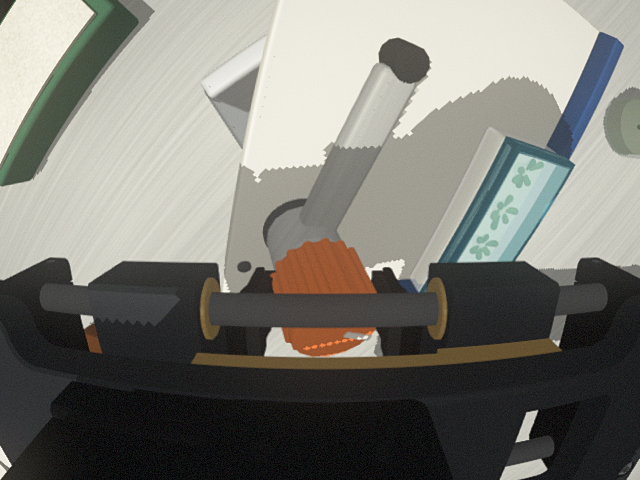

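>>> move_arm --commands '[0.4,0,0,0,0,0.4,0,0,0,0,0.4,0,0,0,0,0.4,0,0,0,-0.15,0.4,0,0,0,-0.3,0.4,0,0,0,-0.45,0.4,0,0,0,-0.6,0.4,0,0,0,-0.75,0.4,0,0,0,-0.9,0.4,0,0,0,-1.05,0.4,0,0,0,-1.15,0.4,0,0,0,-1.15]'

```text
time_s: 18.3
tcp_pos: [0.5687, 0.1962, 0.1457]
ee_rot: [[-0.001, 0.362, -0.932], [-0.0, -0.932, -0.362], [-1.0, -0.0, 0.001]]
wrist_force: [0.5, 0.4, -0.5]
gripper_width: 0.699
```

>>> move_arm --commands '[-1,0,0,0,0,-1,0,0,0,0,-1,0,0,0,0,-1,0,0,0,0,-1,0,0,0,0,-1,0,0,0,0]'

```text
time_s: 18.9
tcp_pos: [0.5694, 0.1947, 0.1457]
ee_rot: [[-0.0, 0.361, -0.933], [-0.002, -0.933, -0.361], [-1.0, 0.002, 0.001]]
wrist_force: [2.8, -4.7, -0.3]
gripper_width: 0.524
```

>>> move_arm --commands '[-1,0,0,0,0.12,-1,0,0,0,0.24,-1,0,0,0,0.36,-1,0,0,0,0.48,-1,0,0,0,0.56,-1,0,0,0,0.64,-1,0,0,0,0.7,-1,0,0,0,0.7]'

```text
time_s: 19.7
tcp_pos: [0.5694, 0.1959, 0.1453]
ee_rot: [[0.001, -0.323, -0.946], [0.001, -0.946, 0.323], [-1.0, -0.001, -0.0]]
wrist_force: [0.8, -4.2, -1.9]
gripper_width: 0.454
```

```bash
python3 look.py 14
```

```text
[0.5694 0.1959 0.1454] [ 2.1652 -3.5432 -3.6688] [-0.1016 -0.8289  0.6309] [ 34.3708  23.4489  -9.1098  -0.0162 -57.3798  36.8166] 19.8
```

View pics/c14.png

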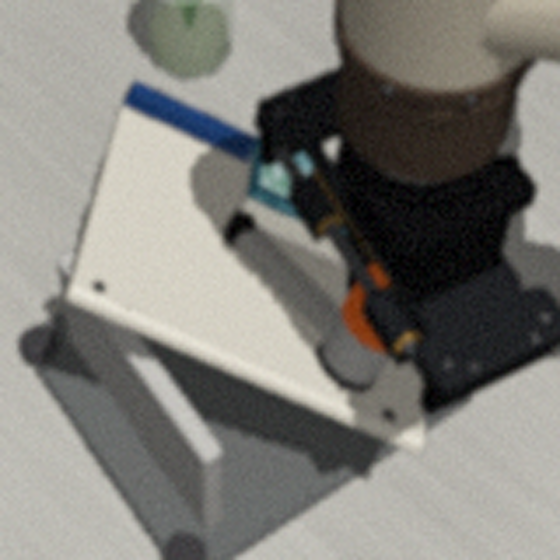

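View pics/w14.png

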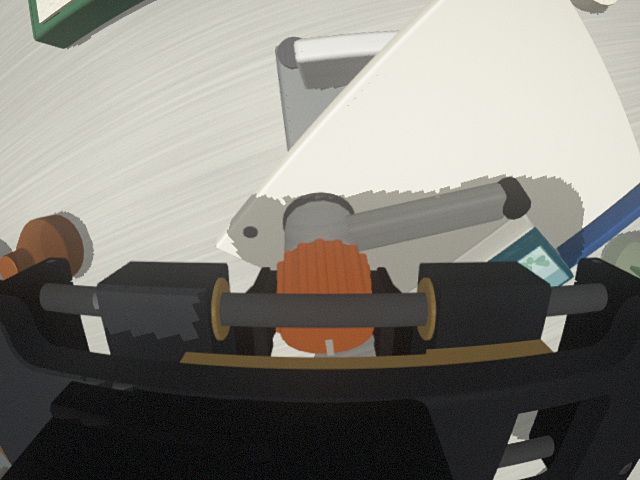

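>>> move_arm --commands '[-1,0,0,0,0.1,-1,0,0,0,0.2,-1,0,0,0,0.3,-1,0,0,0,0.4,-1,0,0,0,0.5,-1,0,0,0,0.5]'

```text
time_s: 20.4
tcp_pos: [0.5699, 0.1964, 0.1455]
ee_rot: [[0.002, -0.736, -0.677], [0.001, -0.677, 0.736], [-1.0, -0.002, -0.001]]
wrist_force: [1.8, -3.3, -3.8]
gripper_width: 0.514
```

```bash
python3 look.py 15
```

```text
[0.5699 0.1964 0.1455] [ 3.8134 -2.243  -5.3045] [ 0.06   -1.6391  0.9014] [ 34.3937  23.466   -9.0778   0.0179 -57.3393   8.2401] 20.5
```

View pics/c15.png

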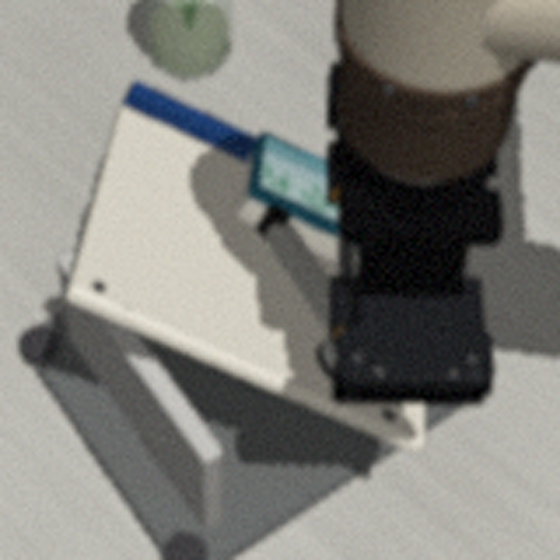

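View pics/w15.png

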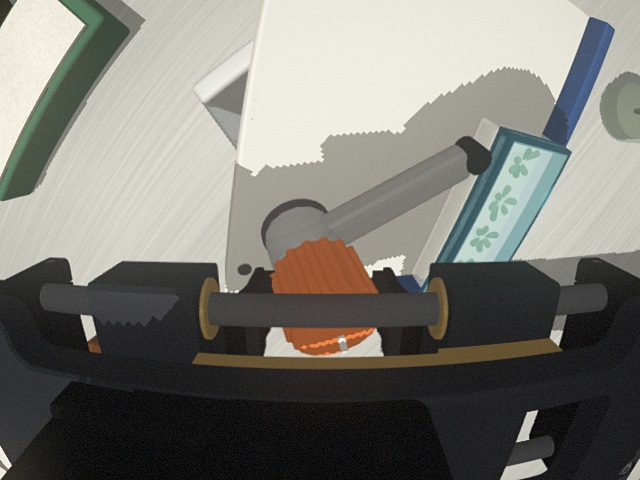

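>>> move_arm --commands '[0.4,0,0,0,0,0.4,0,0,0,0,0.4,0,0,0,0,0.4,0,0,0,-0.15,0.4,0,0,0,-0.3,0.4,0,0,0,-0.45,0.4,0,0,0,-0.6,0.4,0,0,0,-0.75,0.4,0,0,0,-0.8,0.4,0,0,0,-0.8]'

```text
time_s: 21.5
tcp_pos: [0.5686, 0.1959, 0.1456]
ee_rot: [[-0.001, -0.03, -1.0], [-0.0, -1.0, 0.03], [-1.0, 0.0, 0.001]]
wrist_force: [0.5, -0.1, -0.1]
gripper_width: 0.702
```

>>> move_arm --commands '[-1,0,0,0,0,-1,0,0,0,0,-1,0,0,0,0,-1,0,0,0,0,-1,0,0,0,0,-1,0,0,0,0]'

```text
time_s: 22.1
tcp_pos: [0.5689, 0.195, 0.1455]
ee_rot: [[-0.001, -0.03, -1.0], [-0.002, -1.0, 0.03], [-1.0, 0.002, 0.001]]
wrist_force: [0.4, -4.2, 0.8]
gripper_width: 0.468
```

```bash
python3 look.py 16
```

```text
[0.5689 0.195  0.1455] [ 0.8327 -4.5098  0.8905] [-1.8835 -0.0253 -0.1745] [ 34.3511  23.4372  -9.1278   0.0489 -57.5335  53.8904] 22.2
```

View pics/w16.png

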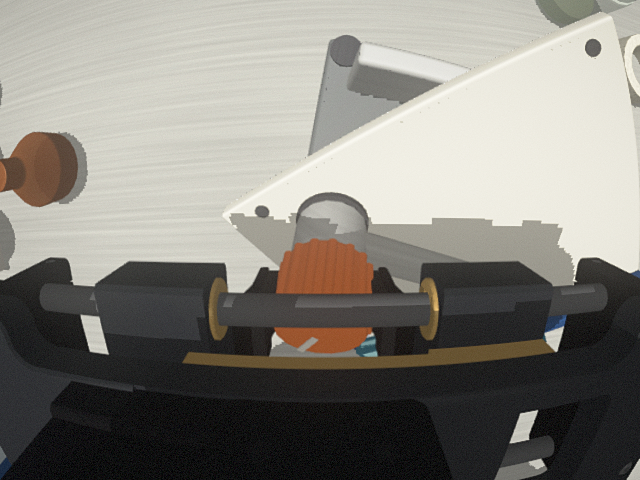

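Now the clutch stroke of 0.8 rad, watching the moment.

>>> move_arm --commands '[-1,0,0,0,0.08,-1,0,0,0,0.16,-1,0,0,0,0.24,-1,0,0,0,0.32,-1,0,0,0,0.4,-1,0,0,0,0.4]'

```text
time_s: 22.8
tcp_pos: [0.5696, 0.196, 0.1456]
ee_rot: [[0.001, -0.415, -0.91], [0.001, -0.91, 0.415], [-1.0, -0.001, -0.001]]
wrist_force: [1.2, -5.5, -0.1]
gripper_width: 0.467
```

```bash
python3 -c "
from h import *
s=sensors.sense();print(s['moment'],s['wrist_force'],s['effort'])"
```

```text
[-0.6309 -0.3186  0.8926] [ 1.1829 -5.5261 -0.0617] [  2.4895 -37.7719  17.9217   2.9911   0.0535  -1.1051]
```

>>> move_arm --commands '[-1,0,0,0,0.08,-1,0,0,0,0.16,-1,0,0,0,0.24,-1,0,0,0,0.32,-1,0,0,0,0.4,-1,0,0,0,0.4]'

```text
time_s: 23.4
tcp_pos: [0.5703, 0.1961, 0.1456]
ee_rot: [[0.003, -0.736, -0.677], [0.001, -0.677, 0.736], [-1.0, -0.003, -0.001]]
wrist_force: [2.3, -5.6, -0.9]
gripper_width: 0.523
```

```bash
python3 look.py 17
```

```text
[0.5703 0.1961 0.1456] [ 2.3546 -5.8463 -1.5656] [-0.9045 -1.0868  0.8553] [ 34.3625  23.4474  -9.0978   0.0498 -57.27     8.237 ] 23.5
```

View pics/w17.png

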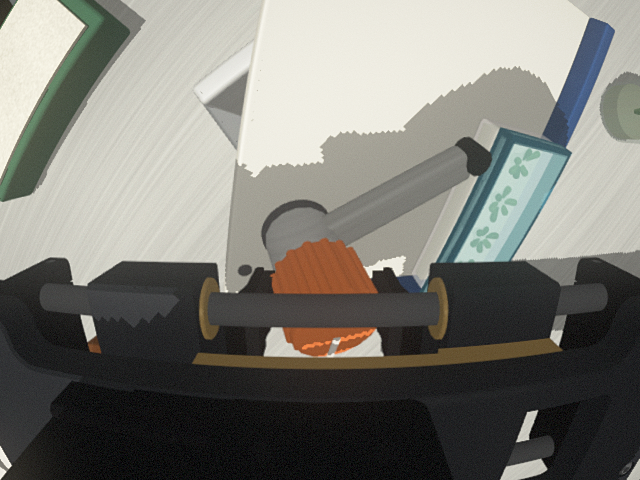

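>>> move_arm --commands '[0.6,0,0,0,0,0.6,0,0,0,0,0.6,0,0,0,0,0.6,0,0,0,0,1,-3,0,0,0,1,-7,0,0,0,1,-11,0,0,0,1,-13,-4,0,0,1,-13,-8,0,0,1,-13,-8,0,0,1,-13,-8,0,0]'

```text
time_s: 24.6
tcp_pos: [0.628, 0.2506, 0.274]
ee_rot: [[-0.002, -0.737, -0.675], [-0.001, -0.675, 0.737], [-1.0, 0.002, 0.001]]
wrist_force: [-0.3, -1.0, 0.4]
gripper_width: 0.998
```

```bash
python3 look.py 18; python3 - <<'E'
from h import *
a=capture("top")[:,:,::-1];b=cv2.imread("pics/t10.png")
cv2.imwrite("pics/t18.png",cv2.resize(a[165:295,200:350],None,fx=4,fy=4,interpolation=cv2.INTER_CUBIC))
E
```

```text
[0.6276 0.2496 0.2752] [ 0.5593 -0.0733  0.783 ] [ 0.0414  0.14   -0.0107] [ 35.3748  25.5988  13.5109  -0.0065 -77.9658   7.0903] 24.7
```

View pics/w18.png

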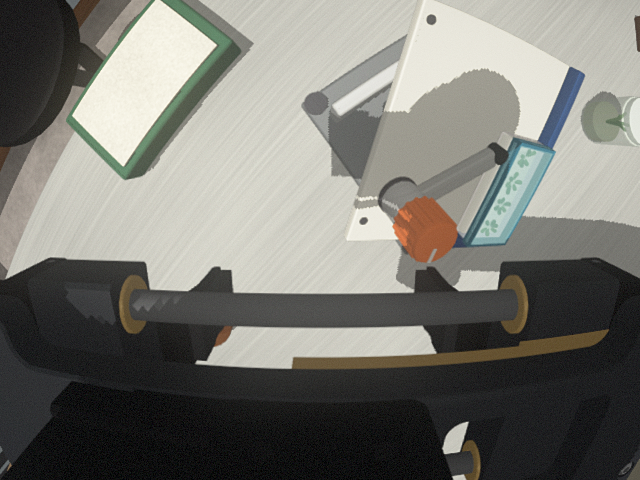

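View pics/c18.png

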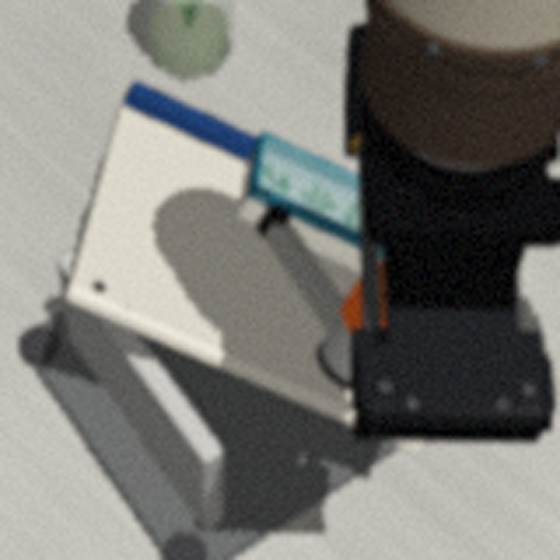

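View pics/t18.png

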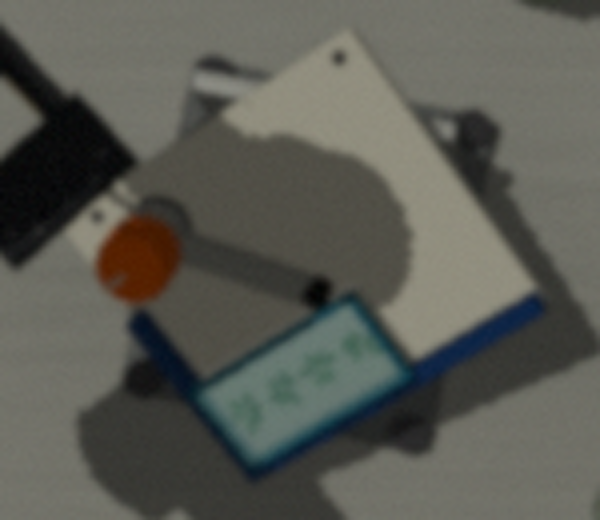

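```bash
python3 - <<'E'
from h import *
from plan import R,o
off=np.array([-.0008,.0009,.0035])*0.5
def onpl(n,uv,z):
    e,d=ray(n,uv);e=(e-o-off)@R;d=d@R;return (e+d*((z/1e3-e[2])/d[:,2:]))*1e3
T=lambda p:np.array(p)/4.+[200,165]-.37
m=onpl("top",T([(148,268),(113,282)]),68);t=onpl("top",T([(68,83),(318,292)]),23)
print(m,t)
am=np.degrees(np.arctan2(m[:,1]-150,m[:,0]-40));at=np.degrees(np.arctan2(t[:,1]-150,t[:,0]-40))
print(am,at)
dm=(am[0]-am[1])%360;dt=at[0]-at[1];print("knob cw",dm,"arm cw",dt,"slip rad",np.radians(dm-dt),"clamp",np.radians(100-at))
p=camera_params("wrist") # same tool pose, measured mark in w18
print(wproj((np.array([[40,150,68]])/1e3)@R.T+o,p))
E
```

```text
[[ 50.1665 146.4381  68.    ]
 [ 27.931  150.5172  68.    ]] [[ 60.8461 249.6905  23.    ]
 [103.432   71.8585  23.    ]]
[-19.3084 177.5462] [ 78.1892 -50.9317]
knob cw 163.14544754574962 arm cw 129.12088991858354 slip rad 0.5938405571285973 clamp [0.3807 2.6343]
[[432.2895 242.6099]]
```

```bash
python3 - <<'E'
from h import *
a=cv2.imread("pics/w18.png")[190:270,385:465];b=cv2.imread("pics/w10.png")[190:270,285:365]
cv2.imwrite("pics/wk.png",cv2.resize(np.hstack([b,a]),None,fx=5,fy=5,interpolation=cv2.INTER_CUBIC))
a=cv2.imread("pics/w15.png")[320:360,290:390];b=cv2.imread("pics/w17.png")[320:360,290:390]
cv2.imwrite("pics/wk2.png",cv2.resize(np.vstack([a,b]),None,fx=7,fy=7,interpolation=cv2.INTER_CUBIC))
E
```

```text
(no output)
```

View pics/wk.png

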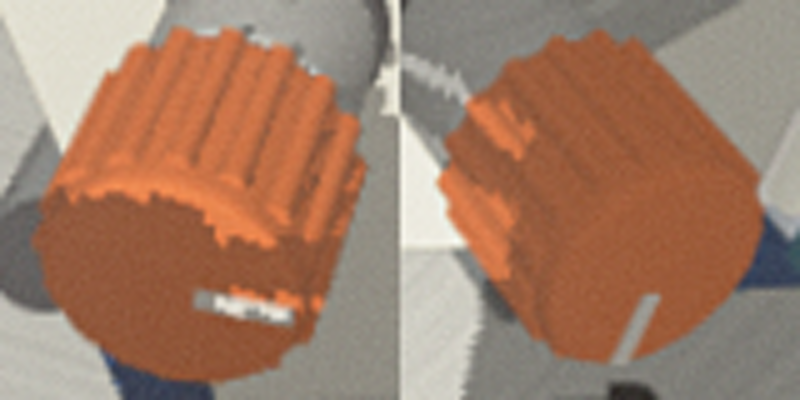

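View pics/wk2.png

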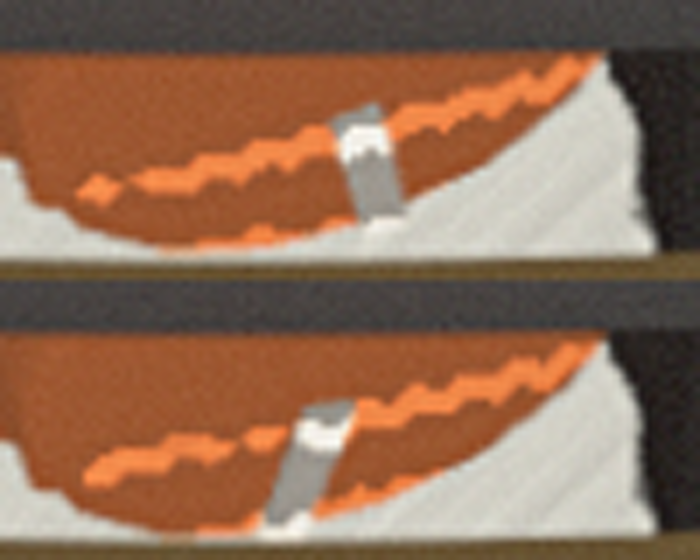

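```bash
python3 - <<'E'
from h import *
from plan import R,o
p=camera_params("wrist");s=sensors.sense()
Rt,tt=np.array(s["ee_rot"]),np.array(s["tcp_pos"])
Rc=Rt.T@np.array(p["orientation"]);tc=Rt.T@(np.array(p["eye"])-tt)
def cam(R_,t_):return dict(camera_matrix=p["camera_matrix"],orientation=R_@Rc,eye=t_+R_@tc)
def TR(y):y=np.array([y[0],y[1],0]);y/=np.linalg.norm(y);x=np.array([0,0,-1.]);return np.c_[x,y,np.cross(x,y)]
def onpl(uv,z,q):
    e,d=wray(uv,q);e=(e-o)@R;d=d@R;return (e+d*((z/1e3-e[2])/d[:,2:]))*1e3
views={"w10":(cam(TR((.315,-.949)),np.array([.567,.1952,.2633])),[(195/5+285,300/5+190),(293/5+285,316/5+190)]),
"w15":(cam(TR((-.736,-.677)),np.array([.5699,.1964,.1455])),[(355/7+290,110/7+320),(385/7+290,215/7+320)]),
"w17":(cam(TR((-.736,-.677)),np.array([.5703,.1961,.1456])),[(330/7+290,405/7-40+320),(280/7+290,525/7-40+320)]),
"w18":(p,[((650-400)/5+385,296/5+190),((622-400)/5+385,360/5+190)])}
for k,(q,uv) in views.items():
    X=onpl(uv,68,q);d=X[1]-X[0];c=X.mean(0)
    print(k,X[:,:2].round(1).tolist(),"line dir",np.degrees(np.arctan2(d[1],d[0])).round(1),"len",np.hypot(*d[:2]).round(1))
E
```

```text
w10 [[42.8, 146.1], [56.6, 142.0]] line dir -16.5 len 14.4
w15 [[31.6, 145.8], [18.5, 139.8]] line dir -155.5 len 14.4
w17 [[31.0, 147.4], [17.4, 147.3]] line dir -179.5 len 13.5
w18 [[33.0, 143.7], [19.4, 142.7]] line dir -175.8 len 13.7
```

>>> move_arm --commands '[1,0,4,0,-0.14,1,0,8,0,-0.28,1,0,8,0,-0.42,1,0,8,0,-0.56,1,0,8,0,-0.7,1,2,8,0,-0.8,1,6,8,0,-0.8,1,10,8,0,-0.8,1,12,8,0,-0.8,1,13,8,0,-0.8,1,13,8,0,-0.8]'

```text
time_s: 25.85
tcp_pos: [0.5684, 0.1952, 0.145]
ee_rot: [[-0.001, -0.03, -1.0], [-0.001, -1.0, 0.03], [-1.0, 0.001, 0.001]]
wrist_force: [-0.3, 0.5, -0.4]
gripper_width: 1.003
```

>>> move_arm --commands '[-1,0,0,0,0,-1,0,0,0,0,-1,0,0,0,0,-1,0,0,0,0,-1,0,0,0,0,-1,0,0,0,0,-1,0,0,0,0,-1,0,0,0,0,-1,0,0,0,0,-1,0,0,0,0]'

```text
time_s: 26.85
tcp_pos: [0.5691, 0.195, 0.1456]
ee_rot: [[-0.001, -0.03, -1.0], [-0.002, -1.0, 0.03], [-1.0, 0.002, 0.001]]
wrist_force: [1.0, -5.6, 1.5]
gripper_width: 0.466
```

>>> move_arm --commands '[-1,0,0,0,0.08,-1,0,0,0,0.16,-1,0,0,0,0.24,-1,0,0,0,0.32,-1,0,0,0,0.4,-1,0,0,0,0.48,-1,0,0,0,0.56,-1,0,0,0,0.64,-1,0,0,0,0.72,-1,0,0,0,0.8,-1,0,0,0,0.8]'

```text
time_s: 27.95
tcp_pos: [0.5704, 0.196, 0.1456]
ee_rot: [[0.003, -0.736, -0.677], [0.001, -0.677, 0.736], [-1.0, -0.003, -0.001]]
wrist_force: [2.0, -5.7, -1.8]
gripper_width: 0.524
```

>>> move_arm --commands '[0.6,0,0,0,0,0.6,0,0,0,0,0.6,0,0,0,0,0.6,0,0,0,0,1,-3,0,0,0,1,-7,0,0,0,1,-11,0,0,0,1,-13,-4,0,0,1,-13,-8,0,0,1,-13,-8,0,0,1,-13,-8,0,0]'

```text
time_s: 29.05
tcp_pos: [0.6279, 0.2506, 0.2739]
ee_rot: [[-0.002, -0.737, -0.675], [-0.001, -0.675, 0.737], [-1.0, 0.002, 0.001]]
wrist_force: [-0.3, -0.3, -0.2]
gripper_width: 0.999
```

```bash
python3 look.py 19; python3 - <<'E'
from h import *
a=capture("top")[:,:,::-1];cv2.imwrite("pics/top19.png",a)
cv2.imwrite("pics/t19.png",cv2.resize(a[165:295,200:350],None,fx=4,fy=4,interpolation=cv2.INTER_CUBIC))
E
```

```text
[0.6276 0.2496 0.2752] [ 0.8317 -0.242  -0.0046] [-0.0092  0.1508  0.0034] [ 35.3744  25.5992  13.5087  -0.008  -77.9661   7.0919] 29.15
```

View pics/w19.png

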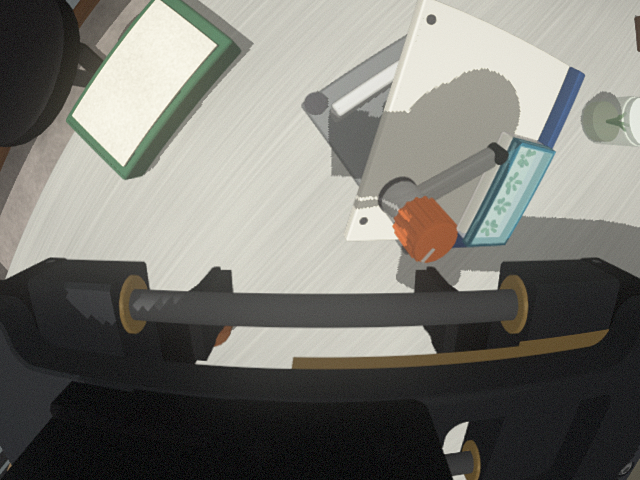

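```bash
python3 - <<'E'
from h import *
from plan import R,o
p=camera_params("wrist")
for k in("w18","w19"):
    im=cv2.imread(f"pics/{k}.png")[205:268,395:460];hsv=cv2.cvtColor(im,cv2.COLOR_BGR2HSV)
    m=cv2.inRange(hsv,(0,0,110),(180,70,255));m[:,:20]=0;m[:38]=0
    n,l,st,ce=cv2.connectedComponentsWithStats(m)
    for i in range(1,n):
        if 12<st[i,4]<150:
            ys,xs=np.where(l==i);v=cv2.fitLine(np.c_[xs,ys].astype(np.float32),2,0,.01,.01).ravel()
            c=np.array([v[2]+395,v[3]+205]);uv=[c-6*v[:2],c+6*v[:2]]
            e,d=wray(uv,p);e=(e-o)@R;d=d@R;X=(e+d*((.068-e[2])/d[:,2:]))*1e3;q=X[1]-X[0]
            print(k,st[i],c,np.degrees(np.arctan2(q[1],q[0])),X[:,:2].mean(0))
a=cv2.imread("pics/w18.png").astype(int);b=cv2.imread("pics/w19.png").astype(int)
d=np.abs(a-b).max(2);print("changed px in dish/arm region",(d[60:250,455:600]>40).sum(),"knob region",(d[195:265,390:455]>40).sum())
a=cv2.imread("pics/top0.png").astype(int);b=cv2.imread("pics/top19.png").astype(int);d=np.abs(a-b).max(2)
for nm,(u,v) in dict(jar_a=(364,292),jar_b=(336,145),jar_c=(515,261),petri=(498,198),tape=(372,176),lamp=(138,210),forceps=(420,168)).items():
    print(nm,(d[v-18:v+18,u-18:u+18]>45).sum(),d[v-18:v+18,u-18:u+18].mean().round(1))
E
```

```text
changed px in dish/arm region 0 knob region 98
jar_a 0 13.1
jar_b 0 12.6
jar_c 0 12.7
petri 0 14.3
tape 0 12.6
lamp 24 10.1
forceps 0 12.5
```

```bash
python3 -c "
from station import r
print(r.finish_job())"
```

```text
the job is handed in; nothing more can be done
None
```

The dish is clamped in the corner against both fences, and I handed the job in at about 29 s of the 72 s allowed. The hand-in gave no verdict.

**How it was done:** the moves only allow turning about the vertical, so the tool could not be tilted. I pressed the held dish lightly onto the plate, with 28 N at most upward. It turned inside the pads until it lay nearly flat. Then I opened the jaws in small steps, and it slid into the corner by itself. I turned the knob in four main strokes with regrips, plus one more stroke to be sure of the slip.

**Last checks:**
- **Dish:** the top and wrist views showed it square against both fences. Comparing the wrist pictures before and after the last stroke, nothing changed in the dish and arm-tip region.
- **Clamp:** the arm tip is on the dish's long upper side. I measured the arm at about 2.63 rad, against 2.67 expected and 2.60 required. That is a small margin, and my plate pose is only good to a few millimetres.
- **Clutch slip:** I estimated about 0.6 rad before the extra stroke. About 0.4 rad of that came from the fourth stroke alone, while the arm stood still. The extra stroke added some more by eye; my script failed to pick out the knob's mark there.
- **Bystanders:** the jars, petri dish, tape and forceps showed no change in the top view. A few pixels differed around the lamp, which I put down to shading and did not look into further.

**Not confirmed:**
- I did not see the dish at the exact moment it was let go. I judged that it lay flat and clear of both fences from the pictures just before and after.
- In the camera views its edges appeared about 3 mm off the predicted home position. I put this down to plate-pose error, because the dish sat flush against the fences.
- I could not view the last top pictures because the picture limit was reached. They were only compared by number.

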